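# Pack the backup drives and line up the straightedge

## Task

Press the dock's red eject button fully down while its drive is still in the cradle, then pack that drive and every other backup drive on the worktop upright into the plywood crate, one per cell, setting each down on the cell's floor rather than dropping it. When all the drives are in, lay the aluminium straightedge flat on the worktop with its graduated working edge flush along the crate's front face (the side towards the robot) and centred on it by eye to about 3 cm, so that the crate's place can be marked. Leave the mug, the plant and the screwdriver where they are.

Things in the scene. Friction and masses are not known exactly. Their poses are not given: they have to be found in the camera images.
- eject (a joint): Round red push button, 30 mm across, on the front end of the dock. Travel in m: 0 up, 0.006 fully down; a spring of about 5 N at full travel raises it again.
- eject_top (a point): Centre of the top of the red button, 105 mm from the dock's cradle centre towards the robot.
- dock: Grey drive dock fixed to the worktop, 200 x 80 mm, 24 mm thick. Origin: underside, directly below the centre of its cradle; its -x end carries the button. The cradle is a black rim 16 mm high round a flat seat 24 mm above the worktop; inside 88 (x) x 52 (y) mm. It does not grip the drive: lift it straight out.
- drive_0: Backup drive cartridge: black upright block 76 (its x) x 40 (its y) x 95 mm tall with, centred on top, a solid upright blue carrying tab 50 (x) x 16 (y) x 35 mm tall, so 130 mm in all; about 0.45 kg. Origin: centre of the underside. Either way round will do. Always there; starts standing in the dock's cradle, square with it.
- drive_1: Backup drive cartridge: black upright block 76 (its x) x 40 (its y) x 95 mm tall with, centred on top, a solid upright blue carrying tab 50 (x) x 16 (y) x 35 mm tall, so 130 mm in all; about 0.45 kg. Origin: centre of the underside. Either way round will do. Starts upright on the worktop, or is absent (2 to 4 of drives 1-4 are there).
- drive_2: Backup drive cartridge: black upright block 76 (its x) x 40 (its y) x 95 mm tall with, centred on top, a solid upright blue carrying tab 50 (x) x 16 (y) x 35 mm tall, so 130 mm in all; about 0.45 kg. Origin: centre of the underside. Either way round will do. Starts upright on the worktop, or is absent (2 to 4 of drives 1-4 are there).
- drive_3: Backup drive cartridge: black upright block 76 (its x) x 40 (its y) x 95 mm tall with, centred on top, a solid upright blue carrying tab 50 (x) x 16 (y) x 35 mm tall, so 130 mm in all; about 0.45 kg. Origin: centre of the underside. Either way round will do. Starts upright on the worktop, or is absent (2 to 4 of drives 1-4 are there).
- drive_4: Backup drive cartridge: black upright block 76 (its x) x 40 (its y) x 95 mm tall with, centred on top, a solid upright blue carrying tab 50 (x) x 16 (y) x 35 mm tall, so 130 mm in all; about 0.45 kg. Origin: centre of the underside. Either way round will do. Starts upright on the worktop, or is absent (2 to 4 of drives 1-4 are there).
- crate: Open plywood crate standing loose on the worktop, 194 (its x) x 180 (its y) x 62 mm high, 1.6 kg, not fixed. Origin: centre of the underside. Walls, dividers and floor 6 mm. Six cells, 2 along x by 3 along y, each 88 x 52 mm: centres at x = +-47 mm and y = -58, 0, +58 mm; dividers as high as the walls. Its front is the outer face of the wall at x = -97 mm, towards the robot.
- straightedge: Aluminium straightedge: foot 84 (its x) x 200 (its y) x 8 mm, with a black grip rib on top, 14 (x) x 120 (y) mm, from 8 to 38 mm high. Origin: centre of the underside. The rib's centre line lies at x = -30 mm. The straight working edge, with the fine graduations, is the long edge farther from the rib, at x = +42 mm. 0.25 kg, half of it in the rib; grip it firmly.
- edge_a (a point): One end of the straightedge's working edge, at its underside (x +42, y +100 mm of the straightedge).
- edge_b (a point): Other end of the working edge (x +42, y -100 mm).
- rib (a point): Centre of the grip rib, 23 mm above the underside.
- mug: White mug, 90 mm high, a bystander. Origin: centre of the underside.
- plant: Little plant in a terracotta pot, 80 mm high and 92 mm wide, a bystander. Origin: centre of the underside.
- screwdriver: Screwdriver lying on the worktop, a bystander.

How it is judged:
By the outcome, as a careful person would: the job done as asked, in the order asked, and still so for the second after the job is handed in, with the robot touching nothing.
Of drive_1, drive_2, drive_3, drive_4 only 2 to 4 are there at a start; the rules pass over those that are not, and their reading is None.
At some moment in a run one of crate, straightedge may be knocked a few centimetres aside while the robot is not near it.
It also fails if it takes over 210 s, if anything falls off the work surface, if the arm or the gripper's body presses on something with over 40 N, if the wrist force passes 120 N, or if a joint passes its speed limit or range.

## Robot

A 6-joint arm with a two-finger parallel gripper is mounted at the origin on the work surface. World frame = base frame: x ahead of the robot, y to its left, z up, the work surface at z = 0. Lengths are in mm, angles in rad, forces in N, time in s.
With the tool pointing down it reaches from about 275 to 1000 mm from the base axis. Payload 8.4 kg.
Tool frame: the origin (TCP) lies at the very end of the fingers, on their centre line; the grasp point (between the pads) lies 19 mm behind it; z points along the fingers, y is the line along which they close (so a half turn about z gives the same grasp; the last joint's range is limited). The gripper opens to 85 mm and grips with 20 to 120 N. Pads are 22 mm wide; open, the fingers measure 114 mm over their backs; the gripper's body (76 mm by 85 mm) begins 54 mm behind the grasp point. The pads swing forward as they close: fully open they stand 13 mm farther back than shut.
Start: joints at [1.32, 0.353, 1.633, -0, 1.155, -0.002], TCP at [153.899, 605.758, 192.081] pointing down, gripper open.
Joint ranges: [-2.63, 2.63], [-0.92, 2.1], [0.06, 2.66], [-1.3, 4.44], [0, 2.69], [-3.02, 3.02]. Speed limits (rad/s): [2.22, 2.22, 2.79, 3.14, 3.14, 3.14].

## Interface

Orientations are given as [roll, pitch, yaw] about the fixed x, y, z axes, in that order (R = Rz(yaw) Ry(pitch) Rx(roll)).
In Python, from rig import telemetry, imaging, r gives the robot as it stands. The module is installed in compiled form; this text tells all that it offers.
- The arm moves only by the tool step_arm, never from a script. Its argument "moves" is a list of rows, each a list of 3 entries, a list of its own where there are three numbers: the turn, a rotation vector about the tool's x, y, z scaled (see below), then the shift along the tool's x, y, z scaled (see below), then the opening, from -1 (shut) to 1 (fully open). A call has 1 to 8 rows; each row is the pose to reach, as a shift and turn from the pose commanded when the call began, along the tool's axes at that moment; what a row does not reach only later rows make up. The controller multiplies each number of a shift by 200 mm and each number of a turn by 45 degrees. A row lasts 1/10 s, in which the tool goes at most 50 mm and 8.59 degrees, less where a joint would pass 70% of its speed; a pose out of reach is approached as far as the arm can. A call with a number of a shift or a turn outside -1 to 1 is refused whole. A call with a gripper value outside its range is refused whole. The fingers move at their own pace and stop on an object; "squeeze" is the grip in N (left out, the last holds). Time passes only in rows, so rows that repeat a pose let the fingers close. It gives the time, the measured TCP pose, the force, the opening and the grip force at its end, in the units of the state.
- telemetry.sense(): the state, without advancing time (a new reading comes with each control period).
- imaging.grab_frame(name): name is "scene" or "top" or "wrist"; returns the picture (400x640x3 uint8, red, green, blue); there is no depth.
- imaging.calibration(name): a dict with "fx", "fy", "cx", "cy" (pixels), "dist_coeffs" ([k1, k2, p1, p2, k3] as OpenCV has them; the pictures are not rectified), "cam_to_world" (4x4, takes a point from camera to world coordinates). Camera axes: x right, y up, looking along -z (the intrinsics and any distortion apply to the point x, -y, -z); pixel columns grow to the right and rows downward; lengths in mm; the calibration is good to about 2 mm. A picture is of the moment at which its call begins: read the wrist's pose just before it. calibration takes no time and is no camera call; for the wrist camera it gives the pose at the moment of the call.
- r.sign_off(): hands the job in; it is judged then, once.
Trained networks look in the newest picture that a camera, given by its name, has taken for a name from the list of things; names that differ only in an ending like _2 or _b are one class to them, and where a whole thing is asked for, a point or a joint stands for the part that bears it (a point fixed in the world has none). Each returns a list of dicts, best first, with "conf" (0 to 1); they miss things now and then, are a little off and sometimes report something else, mostly with a low value. They report only what shows in the picture. A call takes as long as a camera call.
- imaging.recognise(camera, name): "extent" ([left, top, width, height] in pixels, round what is visible of it).
- imaging.mark_of(camera, name): "xy" ([column, row] in pixels: a listed point, or the origin of a listed thing).
The state is a dict: "clock": time; "qpos": joint angles; "qvel": joint speeds; "joint_efforts": joint torques, N m; "eef_pos": TCP position; "tcp_rot": TCP orientation; "contact_force": force on the tool from outside, world axes, zero at the start; "wrist_torque": the same for the moment, N m; "opening": opening from 0.0 (shut) to 1.0 (fully open); "grasp_force": force on a finger pad.
Only numpy, scipy, OpenCV 4.12 (cv2) and the standard library are available. Lean on these libraries where they do the work, as an engineer would, in place of code of your own. Each camera call takes 0.05 s, during which the arm holds its last target. There are 200 camera calls.

## Working session

There is one attempt and no reset: what is moved stays moved. The work goes in short steps, Python scripts to look and compute and a tool call to move; the robot and the scene stay as the last step left them, time stands still between calls to the robot, and variables do not carry over. Pictures are saved under pics/ and viewed, at most 14 in all, crops included, and the job is handed in when it is done.

Besides the shell and the picture viewer there is one more tool, called after "Request:" by a JSON object that holds its "method" and its "body", one argument or row to a line. step_arm: Moves the arm, as the interface text tells. Its arguments: {"type":"object","properties":{"moves":{"type":"array"},"squeeze":{"type":"number"}},"required":["moves"]}

```bash
mkdir -p pics; cat > h.py <<'E'
import numpy as np, cv2
from scipy.spatial.transform import Rotation as R
from rig import telemetry, imaging, r
def ray(cal,uv):
    K=np.array([[cal['fx'],0,cal['cx']],[0,cal['fy'],cal['cy']],[0,0,1.]])
    p=cv2.undistortPoints(np.array([[uv]],float),K,np.array(cal['dist_coeffs'],float))[0,0]
    T=np.array(cal['cam_to_world']); d=T[:3,:3]@np.array([p[0],-p[1],-1.]); return T[:3,3],d
def at_z(cal,uv,z):
    o,d=ray(cal,uv); return o+d*(z-o[2])/d[2]
def proj(cal,P):
    K=np.array([[cal['fx'],0,cal['cx']],[0,cal['fy'],cal['cy']],[0,0,1.]])
    T=np.array(cal['cam_to_world']); c=(np.atleast_2d(P)-T[:3,3])@T[:3,:3]; c=c*[1,-1,-1]
    return cv2.projectPoints(c.reshape(-1,1,3),np.zeros(3),np.zeros(3),K,np.array(cal['dist_coeffs'],float))[0][:,0]
def snap(cam,name=None):
    im=imaging.grab_frame(cam)
    if name: cv2.imwrite('pics/'+name,im[:,:,::-1])
    return im
E
python3 - <<'E'
from h import *
s=telemetry.sense(); print(s)
for c in ('scene','top'):
    snap(c,c+'0.png'); cal=imaging.calibration(c); print(c,cal)
    for n,z in (('dock',0),('eject_top',30),('drive_1',0),('crate',0),('straightedge',0),('edge_a',0),('rib',23),('mug',0),('plant',0),('screwdriver',0)):
        for d in imaging.mark_of(c,n): print(n,round(d['conf'],2),np.round(d['xy']),np.round(at_z(cal,d['xy'],z)[:2]))
E
```

```text
{'clock': 0.0, 'qpos': array([ 1.31965912e+00,  3.53685095e-01,  1.63411590e+00,  9.43191885e-06,
        1.15516991e+00, -2.38633366e-03]), 'qvel': array([-0.00054842, -0.00206079,  0.00011499,  0.00190708,  0.0002605 ,
        0.00046072]), 'joint_efforts': array([-9.53166455e-04, -6.05247188e+01, -3.42071378e+01,  3.01471061e-05,
        9.26936249e-03, -5.29559799e-06]), 'eef_pos': array([153.73236558, 605.27052992, 191.34642961]), 'tcp_rot': array([-3.14021443e+00, -1.19125980e-05,  2.89283796e+00]), 'contact_force': array([ 0.12249825,  0.35265299, -0.97042645]), 'wrist_torque': array([ 0.00215691,  0.00129715, -0.02776188]), 'grasp_force': 0.0, 'opening': 1.001853974979456}
scene {'fx': 408.9846555302364, 'fy': 408.9846555302364, 'cx': 319.0523940165603, 'cy': 199.12105401504044, 'dist_coeffs': array([0.03479499, 0.        , 0.        , 0.        , 0.        ]), 'cam_to_world': array([[-6.90934520e-02, -5.39514535e-01,  8.39136557e-01,
         1.65399951e+03],
       [ 9.97479050e-01, -5.09996620e-02,  4.93414469e-02,
         2.12780609e+01],
       [ 1.61752531e-02,  8.4043
[... 1363 characters left out ...]
ck 0.63 [283. 171.] [683.  81.]
eject_top 0.39 [282. 202.] [578.  83.]
drive_1 0.93 [275. 242.] [463. 108.]
drive_1 0.8 [283. 170.] [687.  81.]
drive_1 0.77 [195. 202.] [591. 352.]
drive_1 0.56 [242. 202.] [589. 210.]
crate 0.72 [368. 194.] [ 602. -179.]
crate 0.4 [446. 219.] [ 521. -418.]
straightedge 0.79 [450. 218.] [ 523. -429.]
edge_a 0.95 [436. 257.] [ 405. -376.]
edge_a 0.6 [429. 188.] [ 619. -370.]
edge_a 0.5 [460. 216.] [ 527. -461.]
rib 0.57 [458. 219.] [ 517. -443.]
mug 0.76 [222. 154.] [743. 271.]
mug 0.58 [459. 216.] [ 528. -457.]
mug 0.54 [283. 170.] [686.  82.]
plant 0.87 [187. 255.] [431. 371.]
screwdriver 0.55 [289. 136.] [796.  62.]
screwdriver 0.2 [436. 254.] [ 415. -377.]
```

```bash
python3 - <<'E'
import cv2
for c in ('scene','top'):
    im=cv2.imread(f'pics/{c}0.png')[110:300,150:490]
    cv2.imwrite(f'pics/{c}0c.png',cv2.resize(im,None,fx=2.35,fy=2.35,interpolation=cv2.INTER_CUBIC))
E
```

```text
(no output)
```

View pics/scene0c.png

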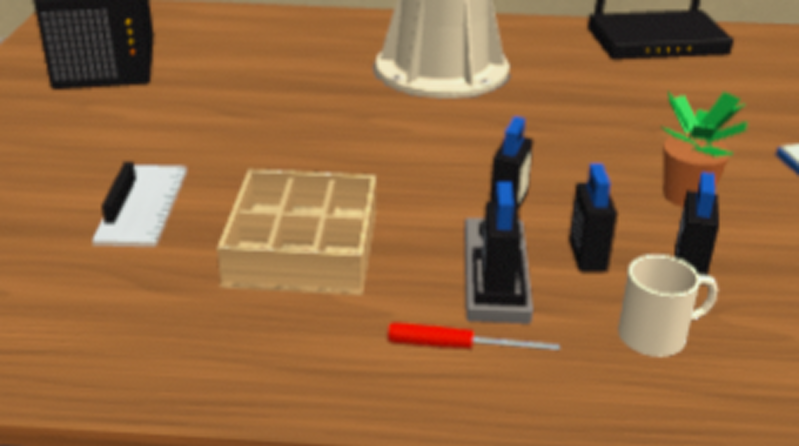

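View pics/top0c.png

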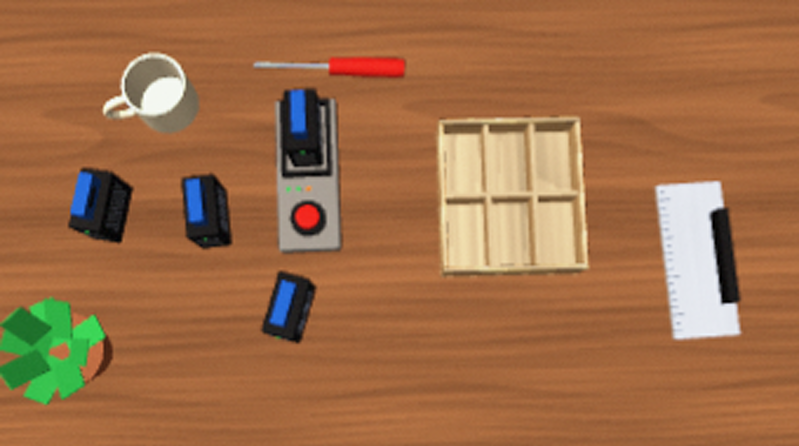

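The pictures show four drives (docked, plus three free at about (463,110), (588,211) and (598,345) mm), the crate at about (600,-175) and the straightedge at about (515,-420) with its rib on the right (-y) side. I'll fit box silhouettes for precise poses.

```bash
cat > fit.py <<'E'
from h import *
from scipy.optimize import minimize
def box(x,y,yaw,L,W,z0,z1,ox=0,oy=0):
    P=np.array([[sx*L/2+ox,sy*W/2+oy,z] for sx in(-1,1) for sy in(-1,1) for z in(z0,z1)],float)
    c,s=np.cos(yaw),np.sin(yaw); return np.c_[x+c*P[:,0]-s*P[:,1], y+s*P[:,0]+c*P[:,1],P[:,2]]
def hull(cal,P,S=4):
    m=np.zeros((400*S,640*S),np.uint8)
    h=cv2.convexHull(((proj(cal,P)+.5)*S-.5).astype(np.float32)); cv2.fillConvexPoly(m,np.round(h).astype(np.int32),255)
    return cv2.resize(m,(640,400),interpolation=cv2.INTER_AREA)/255.
MASK={'blue':lambda h:(h[...,0]>100)&(h[...,0]<130)&(h[...,1]>120)&(h[...,2]>60),
 'white':lambda h:(h[...,1]<50)&(h[...,2]>130),
 'ply':lambda h:(h[...,0]>10)&(h[...,0]<35)&(h[...,1]<135)&(h[...,2]>110),
 'red':lambda h:((h[...,0]<6)|(h[...,0]>174))&(h[...,1]>190)&(h[...,2]>90)}
def fit(views,kind,p0,dims,close=0,pad=8,yaw=True):
    tg=[]
    for cal,im in views:
        m=MASK[kind](cv2.cvtColor(im,cv2.COLOR_RGB2HSV)).astype(np.uint8)
        if close: m=cv2.morphologyEx(m,cv2.MORPH_CLOSE,np.ones((close,close),np.uint8))
        w=cv2.dilate((hull(cal,box(*p0,*dims))>0).astype(np.uint8),np.ones((2*pad+1,)*2,np.uint8))
        tg.append((cal,m*w))
    def cost(q):
        e=0
        for cal,m in tg:
            a=hull(cal,box(*(np.array(q)*[1,1,.02]),*dims)); e+=np.abs(a-m).sum()/max(m.sum(),1)
        return e
    b=minimize(cost,np.array(p0)/[1,1,.02],method='Nelder-Mead',options=dict(initial_simplex=np.array(p0)/[1,1,.02]+np.array([[-6,-6,-6],[10,0,0],[0,10,0],[0,0,10]]),xatol=.1,fatol=1e-4))
    return np.round(b.x*[1,1,.02],3),round(b.fun/len(views),3)
TAB=(50,16,95,130); CR=(194,180,0,62); SE=(84,200,0,8)
E
cat > m0.py <<'E'
from fit import *
V={c:(imaging.calibration(c),cv2.imread(f'pics/{c}0.png')[:,:,::-1].copy()) for c in('scene','top')}
for n,p in dict(dock=(687,82,0),a=(463,110,-.3),b=(588,211,.1),c=(595,345,.1)).items():
    for vs in (['scene','top'],['top'],['scene']): print(n,vs,fit([V[v] for v in vs],'blue',p,TAB))
for vs in (['scene','top'],['top'],['scene']):
    vv=[V[v] for v in vs]
    print('crate',vs,fit(vv,'ply',(600,-175,0),CR,9)); print('se',vs,fit(vv,'white',(515,-415,3.0),SE))
for v in V:
  print(v,'red',fit([V[v]],'red',(578,83,0),(27,27,30,34)))
  for P in [(600,-175,30)]:
    u=proj(V[v][0],P)[0].astype(int); h=cv2.cvtColor(V[v][1],cv2.COLOR_RGB2HSV); print(h[u[1],u[0]-20:u[0]+40:6].tolist(), h[u[1]+60,u[0]].tolist())
E
python3 m0.py
```

```text
dock ['scene', 'top'] (array([ 6.92201e+02,  9.24880e+01, -7.00000e-03]), np.float64(0.486))
dock ['top'] (array([ 6.92811e+02,  9.24210e+01, -7.00000e-03]), np.float64(0.068))
dock ['scene'] (array([ 6.47354e+02,  9.40910e+01, -1.38000e-01]), np.float64(0.234))
a ['scene', 'top'] (array([ 4.64575e+02,  1.11035e+02, -2.61000e-01]), np.float64(0.139))
a ['top'] (array([ 4.64199e+02,  1.11229e+02, -2.60000e-01]), np.float64(0.108))
a ['scene'] (array([ 4.65326e+02,  1.10316e+02, -2.49000e-01]), np.float64(0.15))
b ['scene', 'top'] (array([5.87090e+02, 2.13988e+02, 7.80000e-02]), np.float64(0.179))
b ['top'] (array([5.86933e+02, 2.14697e+02, 1.38000e-01]), np.float64(0.164))
b ['scene'] (array([5.87774e+02, 2.14149e+02, 3.40000e-02]), np.float64(0.183))
c ['scene', 'top'] (array([ 5.97359e+02,  3.45800e+02, -1.83000e-01]), np.float64(0.216))
c ['top'] (array([ 5.97691e+02,  3.44855e+02, -1.71000e-01]), np.float64(0.263))
c ['scene'] (array([ 5.96527e+02,  3.46449e+02, -2.01000e-01]), np.float64(0.147))
crate ['scene', 'top'] (array([ 599.02 , -171.112,    0.   ]), np.float64(0.04))
se [
[... 192 characters left out ...]
.323,    1.714]), np.float64(0.707))
crate ['scene'] (array([ 5.95187e+02, -1.69175e+02,  9.00000e-03]), np.float64(0.034))
se ['scene'] (array([ 512.565, -412.018,    1.606]), np.float64(0.248))
scene red (array([-5.021909e+03,  5.173290e+02, -1.490000e+00]), np.float64(0.0))
[[17, 132, 166], [17, 132, 168], [18, 123, 191], [17, 132, 172], [16, 133, 175], [19, 108, 218], [17, 133, 174], [17, 133, 171], [19, 110, 209], [14, 166, 163]] [14, 168, 150]
top red (array([5.80705e+02, 8.76350e+01, 1.66000e-01]), np.float64(0.184))
[[18, 89, 217], [18, 88, 214], [18, 96, 200], [18, 95, 194], [18, 101, 185], [19, 80, 229], [17, 104, 167], [16, 115, 158], [16, 117, 177], [12, 160, 155]] [12, 160, 159]
```

```bash
cat >> h.py <<'E'
def plan(*wps):
    """wps: (x,y,z,yaw) targets -> turn and shift numbers from the pose now"""
    s=telemetry.sense(); p=s['eef_pos']; R0=R.from_euler('xyz',s['tcp_rot'])
    print('t',round(s['clock'],1),'at',np.round(p,1),'rpy',np.round(s['tcp_rot'],3),'F',np.round(s['contact_force'],1),'open',round(s['opening'],3),'grip',round(s['grasp_force'],1))
    for x,y,z,yaw in wps:
        rv=(R0.inv()*R.from_euler('xyz',[np.pi,0,yaw])).as_rotvec()/(np.pi/4)
        print('  ->',(x,y,z,yaw),'turn',np.round(rv,3).tolist(),'shift',np.round(R0.inv().apply(np.array([x,y,z])-p)/200,3).tolist())
E
python3 -c "
from h import *
plan((280,430,260,3.14),(433,250,260,3.14),(433,250,260,2.893))"
```

```text
t 1.1 at [153.9 605.7 192.1] rpy [-3.142  0.     2.893] F [-0.8 -0.4  0.2] open 0.999 grip 0.0
  -> (280, 430, 260, 3.14) turn [-0.0, 0.0, -0.315] shift [-0.827, -0.696, -0.34]
  -> (433, 250, 260, 3.14) turn [-0.0, 0.0, -0.315] shift [-1.79, -1.38, -0.34]
  -> (433, 250, 260, 2.893) turn [-0.0, 0.0, -0.0] shift [-1.79, -1.38, -0.34]
```

Request:
{"method": "step_arm", "body": {
  "moves": [
    [[0,0,-0.315],[-0.827,-0.696,-0.4],-1],
    [[0,0,-0.315],[-0.827,-0.696,-0.4],-1],
    [[0,0,-0.315],[-0.827,-0.696,-0.4],-1],
    [[0,0,-0.315],[-0.827,-0.696,-0.4],-1],
    [[0,0,-0.315],[-0.827,-0.696,-0.4],-1],
    [[0,0,-0.315],[-0.827,-0.696,-0.4],-1],
    [[0,0,-0.315],[-0.827,-0.696,-0.4],-1]
  ]
}}

```text
clock: 1.8
eef_pos: [280.3, 430.1, 272.5]
tcp_rot: [3.14, 0.0, 3.138]
contact_force: [0.0, 0.1, 0.4]
opening: -0.002
grasp_force: 0.0
```

```bash
python3 -c "
from h import *
plan((430,240,260,3.14),)"
```

```text
t 1.8 at [280.3 430.1 272.5] rpy [3.14  0.    3.138] F [0.  0.1 0.4] open -0.002 grip 0.0
  -> (430, 240, 260, 3.14) turn [0.001, 0.0, -0.002] shift [-0.751, -0.948, 0.062]
```

Request:
{"method": "step_arm", "body": {
  "moves": [
    [[0,0,0],[-0.75,-0.95,0.06],-1],
    [[0,0,0],[-0.75,-0.95,0.06],-1],
    [[0,0,0],[-0.75,-0.95,0.06],-1],
    [[0,0,0],[-0.75,-0.95,0.06],-1],
    [[0,0,0],[-0.75,-0.95,0.06],-1],
    [[0,0,0],[-0.75,-0.95,0.06],-1]
  ]
}}

```text
clock: 2.4
eef_pos: [431.6, 237.4, 259.1]
tcp_rot: [-3.14, -0.0, 3.137]
contact_force: [-0.2, -0.1, 0.0]
opening: -0.001
grasp_force: 0.0
```

Request:
{"method": "step_arm", "body": {
  "moves": [
    [[0,0,0],[-0.55,-0.75,0],-1],
    [[0,0,0],[-0.55,-0.75,0],-1],
    [[0,0,0],[-0.55,-0.75,0],-1],
    [[0,0,0],[-0.55,-0.75,0],-1],
    [[0,0,0],[-0.55,-0.75,0],-1],
    [[0,0,0],[-0.55,-0.75,0],-1]
  ]
}}

```text
clock: 3.0
eef_pos: [539.3, 90.7, 259.1]
tcp_rot: [3.141, -0.002, 3.14]
contact_force: [0.6, 0.1, 0.0]
opening: 0.001
grasp_force: 0.0
```

```bash
python3 - <<'E'
from h import *
plan((581,88,150,3.14159))
cal=imaging.calibration('wrist'); snap('wrist','w1.png')
for n,z in (('eject_top',34),('dock',0),('drive_0',0)):
    for d in imaging.mark_of('wrist',n): print(n,round(d['conf'],2),np.round(d['xy']),np.round(at_z(cal,d['xy'],z)[:2],1))
T=np.array(cal['cam_to_world']); print(np.round(T,2))
for x in (575,588): print(np.round(proj(cal,[(x,88,34),(x+105,88,24)])))
E
```

```text
t 3.0 at [539.3  90.7 259.1] rpy [ 3.141e+00 -2.000e-03  3.140e+00] F [0.6 0.1 0. ] open 0.001 grip 0.0
  -> (581, 88, 150, 3.14159) turn [0.001, -0.002, -0.002] shift [-0.21, -0.013, 0.545]
eject_top 0.69 [318. 188.] [578.4  88.1]
dock 0.66 [320. 244.] [683.7  90.9]
drive_0 0.97 [332. 100.] [457.9 109.2]
drive_0 0.88 [319. 253.] [700.4  90.6]
drive_0 0.66 [481. 196.] [600.3 346.4]
drive_0 0.56 [399. 188.] [587.2 214.1]
drive_0 0.37 [318. 189.] [589.4  88.4]
[[ 0.0000e+00 -9.5000e-01 -3.1000e-01  4.5846e+02]
 [ 1.0000e+00  0.0000e+00  0.0000e+00  9.0020e+01]
 [ 0.0000e+00 -3.1000e-01  9.5000e-01  4.4036e+02]
 [ 0.0000e+00  0.0000e+00  0.0000e+00  1.0000e+00]]
[[317. 186.]
 [318. 249.]]
[[317. 195.]
 [318. 256.]]
```

View pics/w1.png

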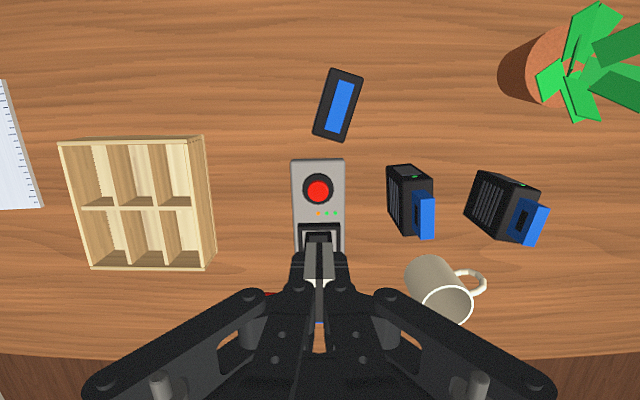

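The picture shows the button at px (318,189), i.e. (580,89) mm, with the drive in the cradle behind it.

Request:
{"method": "step_arm", "body": {
  "moves": [
    [[0,0,0],[-0.203,-0.01,0.5],-1],
    [[0,0,0],[-0.203,-0.01,0.5],-1],
    [[0,0,0],[-0.203,-0.01,0.5],-1],
    [[0,0,0],[-0.203,-0.01,0.975],-1],
    [[0,0,0],[-0.203,-0.01,0.975],-1],
    [[0,0,0],[-0.203,-0.01,0.975],-1],
    [[0,0,0],[-0.203,-0.01,0.975],-1]
  ]
}}

```text
clock: 3.9
eef_pos: [580.0, 88.3, 66.4]
tcp_rot: [-3.142, -0.001, 3.141]
contact_force: [-0.2, -0.3, 0.3]
opening: 0.002
grasp_force: 0.0
```

Request:
{"method": "step_arm", "body": {
  "moves": [
    [[0,0,0],[0,0,0.03],-1],
    [[0,0,0],[0,0,0.06],-1],
    [[0,0,0],[0,0,0.09],-1],
    [[0,0,0],[0,0,0.105],-1],
    [[0,0,0],[0,0,0.12],-1],
    [[0,0,0],[0,0,0.12],-1]
  ]
}}

```text
clock: 4.5
eef_pos: [579.8, 87.6, 40.7]
tcp_rot: [-3.141, -0.001, 3.14]
contact_force: [0.7, -0.1, -0.5]
opening: -0.0
grasp_force: 0.0
```

Request:
{"method": "step_arm", "body": {
  "moves": [
    [[0,0,0],[0,0,0.01],-1],
    [[0,0,0],[0,0,0.02],-1],
    [[0,0,0],[0,0,0.03],-1],
    [[0,0,0],[0,0,0.04],-1],
    [[0,0,0],[0,0,0.04],-1]
  ]
}}

```text
clock: 5.0
eef_pos: [579.8, 87.7, 32.7]
tcp_rot: [-3.142, -0.001, 3.14]
contact_force: [-0.2, -0.2, -0.2]
opening: 0.0
grasp_force: 0.0
```

Request:
{"method": "step_arm", "body": {
  "moves": [
    [[0,0,0],[0,0,0.01],-1],
    [[0,0,0],[0,0,0.02],-1],
    [[0,0,0],[0,0,0.02],-1]
  ]
}}

```text
clock: 5.3
eef_pos: [579.8, 87.7, 28.7]
tcp_rot: [-3.142, -0.001, 3.14]
contact_force: [-0.4, -0.1, -0.5]
opening: 0.003
grasp_force: 0.0
```

Request:
{"method": "step_arm", "body": {
  "moves": [
    [[0,0,0],[0,0,0.005],-1],
    [[0,0,0],[0,0,0.01],-1],
    [[0,0,0],[0,0,0.01],-1]
  ]
}}

```text
clock: 5.6
eef_pos: [580.0, 87.7, 27.0]
tcp_rot: [-3.142, -0.0, 3.14]
contact_force: [0.5, -0.3, -0.4]
opening: -0.001
grasp_force: 0.0
```

```bash
python3 - <<'E'
from h import *
plan()
im=snap('scene'); cal=imaging.calibration('scene'); u=proj(cal,(580,88,30))[0]; print(u)
a=im[170:270,300:420]; b=snap('wrist')[120:270,230:400]
cv2.imwrite('pics/btn.png',np.hstack([cv2.resize(a,(400,334),interpolation=cv2.INTER_CUBIC),cv2.resize(b,(378,334),interpolation=cv2.INTER_CUBIC)])[:,:,::-1])
E
```

```text
t 5.6 at [580.   87.7  27. ] rpy [-3.142 -0.     3.14 ] F [ 0.5 -0.3 -0.4] open -0.001 grip 0.0
[360.09788037 207.99638584]
```

View pics/btn.png

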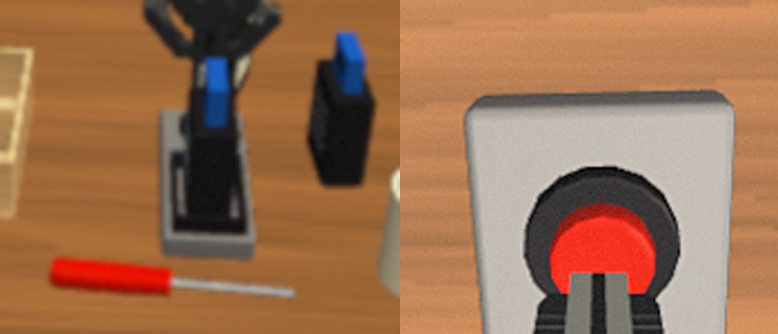

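The crop shows the shut fingertips right over the red button, just short of contact. I go on down in small steps.

Request:
{"method": "step_arm", "body": {
  "moves": [
    [[0,0,0],[0,0,0.005],-1],
    [[0,0,0],[0,0,0.01],-1],
    [[0,0,0],[0,0,0.01],-1]
  ]
}}

```text
clock: 6.0
eef_pos: [579.9, 87.7, 24.9]
tcp_rot: [-3.142, -0.0, 3.14]
contact_force: [1.2, 0.1, 0.7]
opening: -0.0
grasp_force: 0.0
```

Request:
{"method": "step_arm", "body": {
  "moves": [
    [[0,0,0],[0,0,0.005],-1],
    [[0,0,0],[0,0,0.01],-1],
    [[0,0,0],[0,0,0.01],-1]
  ]
}}

```text
clock: 6.3
eef_pos: [579.9, 87.7, 22.9]
tcp_rot: [-3.142, -0.0, 3.14]
contact_force: [-1.1, 0.0, -0.2]
opening: -0.0
grasp_force: 0.0
```

```bash
python3 - <<'E'
from h import *
cal=imaging.calibration('wrist'); im=snap('wrist')
p=telemetry.sense()['eef_pos']
print('tcp',proj(cal,[p,p-[11,0,0],p+[11,0,0]]).round(1).tolist())
m=MASK=None
h=cv2.cvtColor(im,cv2.COLOR_RGB2HSV); m=(((h[...,0]<6)|(h[...,0]>174))&(h[...,1]>190)&(h[...,2]>90)).astype(np.uint8)
ys,xs=np.nonzero(m[150:300,250:400]); print(xs.min()+250,xs.max()+250,ys.min()+150,ys.max()+150,len(xs))
for x in (580,575,585):
  for z in (24,30,36): 
    t=np.linspace(0,6.28,24); q=proj(cal,np.c_[x+15*np.cos(t),88+15*np.sin(t),t*0+z]); print(x,z,q.min(0).round(),q.max(0).round())
cv2.imwrite('pics/btn2.png',cv2.resize(im[180:300,230:410],None,fx=4,fy=4,interpolation=cv2.INTER_CUBIC)[:,:,::-1])
E
```

```text
tcp [[319.8, 228.0], [319.8, 212.5], [319.9, 242.8]]
297 344 214 251 1278
580 24 [298. 208.] [343. 249.]
580 30 [297. 211.] [344. 253.]
580 36 [296. 214.] [344. 258.]
575 24 [298. 200.] [343. 242.]
575 30 [297. 203.] [344. 246.]
575 36 [296. 207.] [345. 251.]
585 24 [298. 215.] [343. 255.]
585 30 [297. 218.] [343. 260.]
585 36 [297. 222.] [344. 265.]
```

View pics/btn2.png

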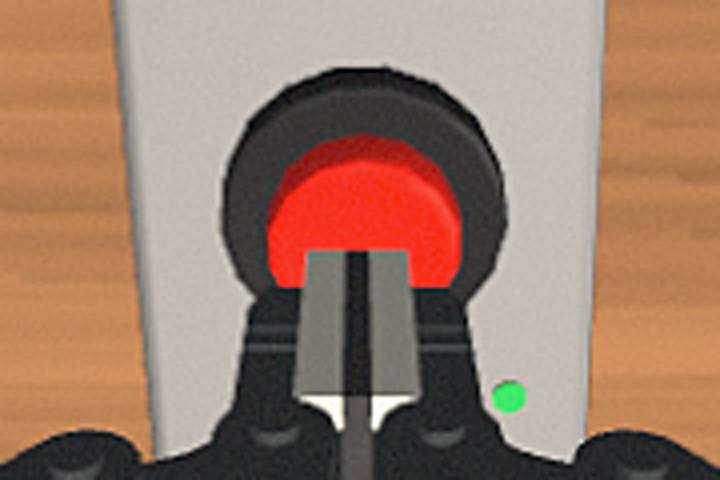

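Request:
{"method": "step_arm", "body": {
  "moves": [
    [[0,0,0],[0,0,0.01],-1],
    [[0,0,0],[0,0,0.02],-1],
    [[0,0,0],[0,0,0.02],-1]
  ]
}}

```text
clock: 6.65
eef_pos: [579.8, 87.7, 18.7]
tcp_rot: [-3.142, -0.0, 3.14]
contact_force: [-0.4, -0.1, 0.9]
opening: 0.001
grasp_force: 0.0
```

Request:
{"method": "step_arm", "body": {
  "moves": [
    [[0,0,0],[0,0,0.01],-1],
    [[0,0,0],[0,0,0.02],-1],
    [[0,0,0],[0,0,0.02],-1]
  ]
}}

```text
clock: 6.95
eef_pos: [579.8, 87.7, 14.8]
tcp_rot: [-3.142, -0.001, 3.14]
contact_force: [-0.3, 0.0, 0.2]
opening: -0.005
grasp_force: 0.0
```

```bash
python3 - <<'E'
from h import *
cal=imaging.calibration('wrist'); im=snap('wrist')
s=telemetry.sense(); p=s['eef_pos']; print(p,np.array(cal['cam_to_world'])[:3,3],s['joint_efforts'].round(2))
q=s['qpos'];print(q)
cv2.imwrite('pics/btn3.png',np.hstack([cv2.resize(im[180:300,230:410],(600,400),interpolation=cv2.INTER_CUBIC)])[:,:,::-1])
for x in (580,585):
  for z in (30,34,38): print(x,z,proj(cal,[(x-15,88,z),(x,73,z),(x,103,z)]).round(1).tolist())
E
```

```text
[579.91901003  87.6689714   14.87941826] [498.76847951  87.09922831 195.85358885] [ 0.000e+00 -6.177e+01 -2.447e+01 -0.000e+00 -2.000e-02 -0.000e+00]
[ 1.47491796e-01  5.14551335e-01  1.84447395e+00 -2.37204956e-05
  7.82908404e-01 -1.42190823e+00]
580 30 [[320.5, 215.7], [296.2, 238.3], [344.8, 238.2]]
580 34 [[320.5, 218.2], [295.7, 241.2], [345.3, 241.2]]
580 38 [[320.6, 220.9], [295.2, 244.3], [345.9, 244.2]]
585 30 [[320.5, 223.4], [296.4, 245.6], [344.5, 245.5]]
585 34 [[320.5, 226.0], [295.9, 248.6], [345.1, 248.5]]
585 38 [[320.6, 228.8], [295.5, 251.8], [345.6, 251.7]]
```

View pics/btn3.png

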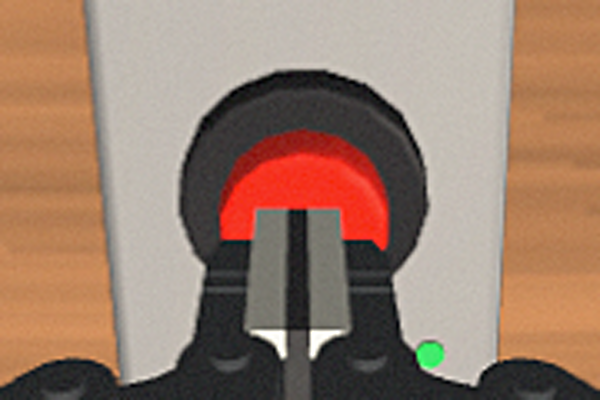

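Fingertips in view (px row ~242) are still above the button top; the real tips evidently sit above the reported TCP. I continue until force rises.

Request:
{"method": "step_arm", "body": {
  "moves": [
    [[0,0,0],[0,0,0.01],-1],
    [[0,0,0],[0,0,0.02],-1],
    [[0,0,0],[0,0,0.02],-1]
  ]
}}

```text
clock: 7.3
eef_pos: [579.8, 87.7, 10.8]
tcp_rot: [-3.142, -0.0, 3.14]
contact_force: [-0.1, -1.0, -0.6]
opening: -0.002
grasp_force: 0.0
```

Request:
{"method": "step_arm", "body": {
  "moves": [
    [[0,0,0],[0,0,0.01],-1],
    [[0,0,0],[0,0,0.015],-1],
    [[0,0,0],[0,0,0.015],-1]
  ]
}}

```text
clock: 7.6
eef_pos: [579.9, 87.7, 7.9]
tcp_rot: [-3.142, -0.0, 3.14]
contact_force: [1.0, -0.1, -1.3]
opening: -0.001
grasp_force: 0.0
```

Request:
{"method": "step_arm", "body": {
  "moves": [
    [[0,0,0],[0,0,0.01],-1],
    [[0,0,0],[0,0,0.015],-1],
    [[0,0,0],[0,0,0.015],-1]
  ]
}}

```text
clock: 7.9
eef_pos: [580.2, 87.7, 5.1]
tcp_rot: [3.142, 0.0, 3.14]
contact_force: [0.6, 0.5, 1.9]
opening: -0.001
grasp_force: 1.2
```

```bash
python3 - <<'E'
from h import *
from scipy.spatial.transform import Rotation as R
# tip height by triangulating: use scene + top? print network/pixel view of scene
im=snap('scene'); cal=imaging.calibration('scene')
print(proj(cal,[(580,88,8),(580,88,38),(580,88,60)]).round(1).tolist())
im2=snap('top'); c2=imaging.calibration('top'); print(proj(c2,[(580,88,38)]).round(1).tolist())
cv2.imwrite('pics/s2.png',np.hstack([cv2.resize(im[150:250,310:410],(400,400),interpolation=cv2.INTER_CUBIC),cv2.resize(im2[150:250,240:340],(400,400),interpolation=cv2.INTER_CUBIC)])[:,:,::-1])
E
```

```text
[[359.6, 213.7], [360.3, 205.9], [360.8, 200.0]]
[[280.1, 201.5]]
```

View pics/s2.png

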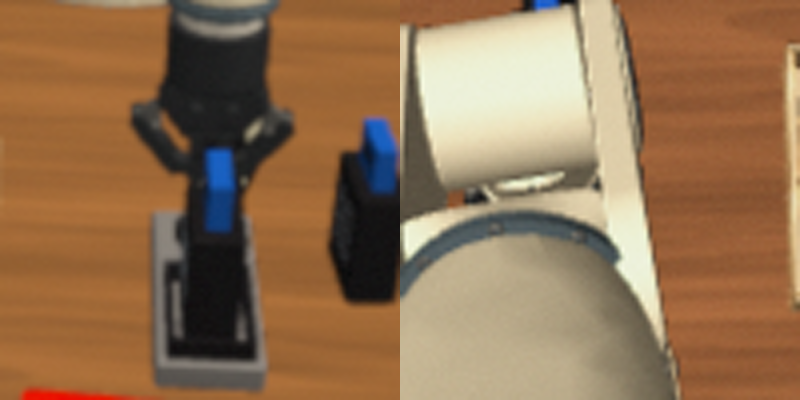

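Contact has begun (1.9 N). Pressing through the travel.

Request:
{"method": "step_arm", "body": {
  "moves": [
    [[0,0,0],[0,0,0.01],-1],
    [[0,0,0],[0,0,0.015],-1],
    [[0,0,0],[0,0,0.015],-1]
  ]
}}

```text
clock: 8.3
eef_pos: [580.3, 87.7, 2.1]
tcp_rot: [3.142, 0.0, 3.14]
contact_force: [0.2, -0.7, 4.7]
opening: -0.005
grasp_force: 2.0
```

Request:
{"method": "step_arm", "body": {
  "moves": [
    [[0,0,0],[0,0,0.005],-1],
    [[0,0,0],[0,0,0.01],-1],
    [[0,0,0],[0,0,0.01],-1]
  ]
}}

```text
clock: 8.6
eef_pos: [580.3, 87.7, 0.8]
tcp_rot: [3.142, 0.0, 3.14]
contact_force: [-1.2, -0.3, 12.0]
opening: 0.002
grasp_force: 5.6
```

The button bottomed out (12 N, above the 5 N spring). Now retreat, then touch the bare worktop gently to calibrate the true fingertip offset.

Request:
{"method": "step_arm", "body": {
  "moves": [
    [[0,0,0],[0,0,0],-1],
    [[0,0,0],[0,0,-0.3],-1],
    [[0,0,0],[0,0,-0.3],-1],
    [[0,0,0],[0.1,-0.45,-0.3],-1],
    [[0,0,0],[0.1,-0.45,-0.3],-1],
    [[0,0,0],[0.1,-0.45,-0.3],-1],
    [[0,0,0],[0.1,-0.45,0],-1],
    [[0,0,0],[0.1,-0.45,0],-1]
  ]
}}

```text
clock: 9.4
eef_pos: [556.8, -2.3, -3.5]
tcp_rot: [3.141, -0.006, 3.139]
contact_force: [-0.8, -0.3, -0.1]
opening: -0.004
grasp_force: 0.0
```

Request:
{"method": "step_arm", "body": {
  "moves": [
    [[0,0,0],[0,0,0.03],-1],
    [[0,0,0],[0,0,0.06],-1],
    [[0,0,0],[0,0,0.075],-1],
    [[0,0,0],[0,0,0.09],-1],
    [[0,0,0],[0,0,0.09],-1]
  ]
}}

```text
clock: 9.9
eef_pos: [560.2, -2.1, -17.6]
tcp_rot: [-3.142, 0.001, 3.141]
contact_force: [0.4, 0.6, 0.6]
opening: 0.0
grasp_force: 0.0
```

Request:
{"method": "step_arm", "body": {
  "moves": [
    [[0,0,0],[0,0,0.01],-1],
    [[0,0,0],[0,0,0.02],-1],
    [[0,0,0],[0,0,0.03],-1],
    [[0,0,0],[0,0,0.03],-1]
  ]
}}

```text
clock: 10.3
eef_pos: [559.7, -2.3, -24.2]
tcp_rot: [-3.142, -0.0, 3.14]
contact_force: [-0.4, 0.1, -0.3]
opening: -0.003
grasp_force: 0.0
```

Request:
{"method": "step_arm", "body": {
  "moves": [
    [[0,0,0],[0,0,0.01],-1],
    [[0,0,0],[0,0,0.02],-1],
    [[0,0,0],[0,0,0.02],-1]
  ]
}}

```text
clock: 10.6
eef_pos: [559.7, -2.3, -28.2]
tcp_rot: [3.142, -0.0, 3.14]
contact_force: [0.2, -0.1, 0.6]
opening: -0.002
grasp_force: 0.0
```

Request:
{"method": "step_arm", "body": {
  "moves": [
    [[0,0,0],[0,0,0.01],-1],
    [[0,0,0],[0,0,0.02],-1],
    [[0,0,0],[0,0,0.02],-1]
  ]
}}

```text
clock: 10.9
eef_pos: [559.7, -2.3, -32.2]
tcp_rot: [3.142, -0.0, 3.14]
contact_force: [0.1, 0.2, -0.4]
opening: 0.001
grasp_force: 0.0
```

Request:
{"method": "step_arm", "body": {
  "moves": [
    [[0,0,0],[0,0,0.01],-1],
    [[0,0,0],[0,0,0.02],-1],
    [[0,0,0],[0,0,0.02],-1]
  ]
}}

```text
clock: 11.2
eef_pos: [559.7, -2.3, -36.2]
tcp_rot: [3.142, -0.0, 3.14]
contact_force: [0.2, -0.7, 0.3]
opening: 0.001
grasp_force: 0.0
```

```bash
python3 - <<'E'
from h import *
plan()
im=snap('scene'); cal=imaging.calibration('scene')
print(proj(cal,[(560,-2,0),(560,-2,30)]).round(1).tolist())
w=snap('wrist');c2=imaging.calibration('wrist');print(proj(c2,[(560,-2,0),(550,-2,0)]).round(1).tolist())
cv2.imwrite('pics/s3.png',np.hstack([cv2.resize(im[140:260,260:380],(400,400),interpolation=cv2.INTER_CUBIC),cv2.resize(w[170:290,260:380],(400,400),interpolation=cv2.INTER_CUBIC)])[:,:,::-1])
E
```

```text
t 11.2 at [559.7  -2.3 -36.2] rpy [ 3.142 -0.     3.14 ] F [ 0.2 -0.7  0.3] open 0.001 grip 0.0
[[331.5, 210.8], [331.8, 203.0]]
[[320.6, 254.9], [320.6, 238.5]]
```

View pics/s3.png

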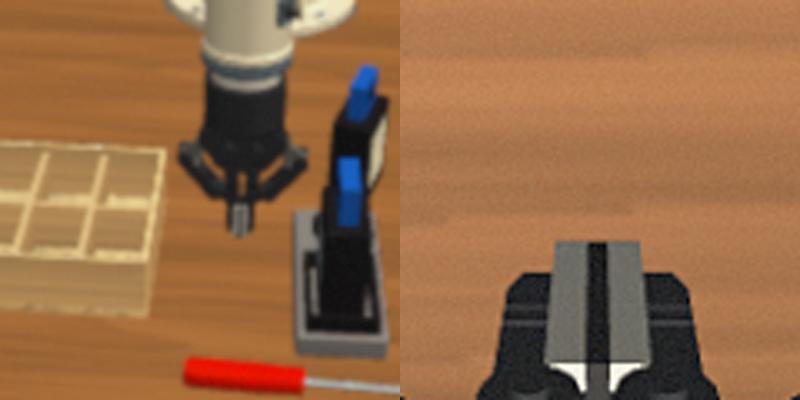

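The scene view puts the tip at px (332,210.5), almost exactly the worktop point (331.5,210.8), so contact is imminent.

Request:
{"method": "step_arm", "body": {
  "moves": [
    [[0,0,0],[0,0,0.01],-1],
    [[0,0,0],[0,0,0.01],-1]
  ]
}}

```text
clock: 11.5
eef_pos: [559.8, -2.3, -38.1]
tcp_rot: [-3.142, -0.0, 3.14]
contact_force: [0.3, -0.3, 0.1]
opening: -0.002
grasp_force: 0.0
```

Request:
{"method": "step_arm", "body": {
  "moves": [
    [[0,0,0],[0,0,0.01],-1],
    [[0,0,0],[0,0,0.01],-1]
  ]
}}

```text
clock: 11.7
eef_pos: [560.1, -2.3, -39.1]
tcp_rot: [-3.142, 0.0, 3.14]
contact_force: [-2.6, -0.3, 11.7]
opening: -0.002
grasp_force: 5.8
```

Tip contact is at TCP z = −38.7, so the real fingertips are 38.5 mm above the reported TCP. I'll rise over drive a and measure with the wrist camera.

Request:
{"method": "step_arm", "body": {
  "moves": [
    [[0,0,0],[0,0,-0.5],-1],
    [[0,0,0],[0,0,-0.5],-1],
    [[0,0,0],[0,0,-1],-1],
    [[0,0,0],[0,0,-1],0],
    [[0,0,0],[0.05,0.56,-1],0.2],
    [[0,0,0],[0.05,0.56,-1],0.2],
    [[0,0,0],[0.05,0.56,-1],0.2],
    [[0,0,0],[0.05,0.56,-1],0.2]
  ]
}}

```text
clock: 12.5
eef_pos: [549.7, 111.4, 160.1]
tcp_rot: [3.142, 0.0, -3.14]
contact_force: [-0.1, 0.6, -0.3]
opening: 0.596
grasp_force: 0.0
```

```bash
cat >> fit.py <<'E'
def look(cams,*jobs):
    V=[(imaging.calibration(c),snap(c)) for c in cams]
    for n,kind,p,d,cl in jobs:
        for i in range(len(V)): print(n,cams[i],*fit([V[i]],kind,p,d,cl))
E
python3 - <<'E'
from fit import *
import time; 
plan((464.5,111,160,np.pi-.26),(464.5,111,60.5,np.pi-.26))
look(['wrist'],('a','blue',(464.5,111,-.26),TAB,0),('b','blue',(587,214,.1),TAB,0),('c','blue',(597,345,-.18),TAB,0))
E
```

```text
t 12.5 at [549.7 111.4 160.1] rpy [ 3.142  0.    -3.14 ] F [-0.1  0.6 -0.3] open 0.596 grip 0.0
  -> (464.5, 111, 160, 2.8815926535897933) turn [0.0, 0.0, 0.333] shift [0.426, -0.001, 0.0]
  -> (464.5, 111, 60.5, 2.8815926535897933) turn [0.0, 0.0, 0.333] shift [0.426, -0.001, 0.498]
a wrist [ 4.64409e+02  1.10050e+02 -2.89000e-01] 0.032
b wrist [5.86627e+02 2.12643e+02 1.06000e-01] 0.109
c wrist [ 5.97572e+02  3.44884e+02 -1.74000e-01] 0.164
```

Request:
{"method": "step_arm", "body": {
  "moves": [
    [[0,0,0.18],[0.427,-0.006,0],0.2],
    [[0,0,0.364],[0.427,-0.006,0],0.2],
    [[0,0,0.364],[0.427,-0.006,0.1],0.2],
    [[0,0,0.364],[0.427,-0.006,0.3],0.2],
    [[0,0,0.364],[0.427,-0.006,0.45],0.2],
    [[0,0,0.364],[0.427,-0.006,0.495],0.2],
    [[0,0,0.364],[0.427,-0.006,0.495],0.2]
  ]
}}

```text
clock: 13.25
eef_pos: [463.9, 107.5, 60.1]
tcp_rot: [-3.14, -0.003, 2.853]
contact_force: [0.3, -1.2, 0.3]
opening: 0.597
grasp_force: 0.0
```

Request:
{"method": "step_arm", "body": {
  "moves": [
    [[0,0,0],[0,0,0],-1],
    [[0,0,0],[0,0,0],-1],
    [[0,0,0],[0,0,0],-1],
    [[0,0,0],[0,0,0],-1],
    [[0,0,0],[0,0,0],-1],
    [[0,0,0],[0,0,-0.02],-1],
    [[0,0,0],[0,0,-0.05],-1],
    [[0,0,0],[0,0,-0.05],-1]
  ],
  "squeeze": 60
}}

```text
clock: 14.05
eef_pos: [464.8, 108.7, 71.7]
tcp_rot: [3.141, 0.001, 2.854]
contact_force: [0.8, 0.3, -4.1]
opening: 0.174
grasp_force: 58.8
```

Grip is good (4 N weight). Carry to the crate, then re-measure the crate.

```bash
python3 - <<'E'
from fit import *
plan((480,40,220,3.1416),(500,-60,220,3.1416))
look(['top','scene'],('crate','ply',(599.5,-171,.0),CR,9))
E
```

```text
t 14.1 at [464.8 108.7  71.7] rpy [3.141e+00 1.000e-03 2.854e+00] F [ 0.8  0.3 -4.1] open 0.174 grip 58.8
  -> (480, 40, 220, 3.1416) turn [0.0, 0.001, -0.366] shift [-0.171, -0.308, -0.741]
  -> (500, -60, 220, 3.1416) turn [0.0, 0.001, -0.366] shift [-0.408, -0.759, -0.741]
crate top [ 5.99958e+02 -1.71465e+02  1.00000e-03] 0.025
crate scene [ 5.96114e+02 -1.69704e+02  1.90000e-02] 0.033
```

Request:
{"method": "step_arm", "body": {
  "moves": [
    [[0,0,0],[0,0,-0.25],-1],
    [[0,0,0],[0,0,-0.5],-1],
    [[0,0,-0.18],[0,0,-0.741],-1],
    [[0,0,-0.366],[-0.17,-0.3,-0.741],-1],
    [[0,0,-0.366],[-0.408,-0.759,-0.741],-1],
    [[0,0,-0.366],[-0.408,-0.759,-0.741],-1],
    [[0,0,-0.366],[-0.408,-0.759,-0.741],-1],
    [[0,0,-0.366],[-0.408,-0.759,-0.741],-1]
  ]
}}

```text
clock: 14.95
eef_pos: [500.2, -63.4, 218.9]
tcp_rot: [-3.14, -0.0, 3.138]
contact_force: [0.3, 0.4, -3.2]
opening: 0.177
grasp_force: 60.6
```

```bash
python3 - <<'E'
from fit import *
plan((552,-229,220,np.pi))
look(['wrist'],('crate','ply',(599,-171,.0),CR,9))
snap('wrist','w4.png')
E
```

```text
t 14.9 at [500.2 -63.4 218.9] rpy [-3.14  -0.     3.138] F [ 0.3  0.4 -3.2] open 0.177 grip 60.6
  -> (552, -229, 220, 3.141592653589793) turn [-0.001, -0.0, -0.004] shift [-0.262, -0.827, -0.005]
crate wrist [ 5.87640e+02 -1.85712e+02  1.60000e-02] 0.249
```

View pics/w4.png

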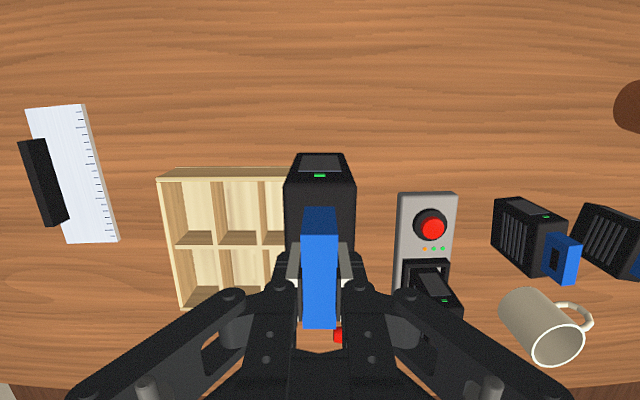

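The picture shows the drive hanging squarely in the gripper; the crate's front-left (−y) top corner is at about px (158,181). Check against projections.

```bash
python3 - <<'E'
from fit import *
cal=imaging.calibration('wrist')
for p in [(600,-171.5,0),(596,-170,0.0)]:
    b=box(*p,*CR)
    print(p,proj(cal,b[b[:,0]<p[0]]).round(0).tolist(), proj(cal,(p[0],p[1]-90,62)).round(0))
im=cv2.imread('pics/w4.png')[150:330,130:300]
cv2.imwrite('pics/w4c.png',cv2.resize(im,None,fx=3.3,fy=3.3,interpolation=cv2.INTER_CUBIC))
E
```

```text
(600, -171.5, 0) [[174.0, 166.0], [151.0, 177.0], [304.0, 165.0], [301.0, 176.0]] [[164. 249.]]
(596, -170, 0.0) [[175.0, 163.0], [151.0, 173.0], [305.0, 162.0], [303.0, 173.0]] [[165. 247.]]
```

View pics/w4c.png

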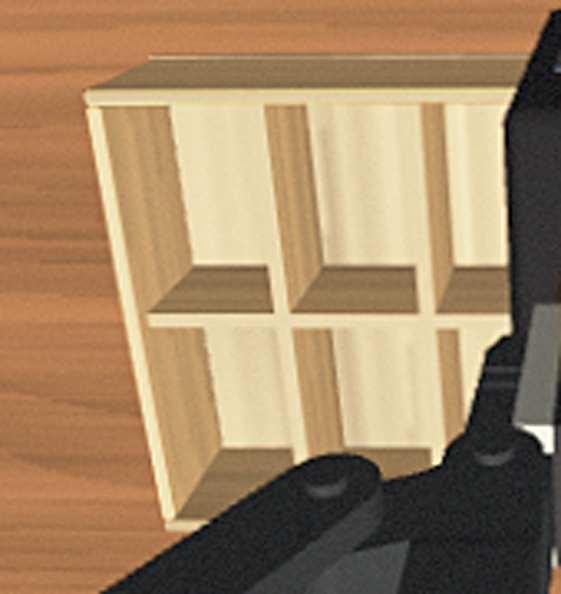

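Request:
{"method": "step_arm", "body": {
  "moves": [
    [[0,0,0],[-0.1,-0.25,0],-1],
    [[0,0,0],[-0.2,-0.5,0],-1],
    [[0,0,0],[-0.264,-0.8,0],-1],
    [[0,0,0],[-0.264,-0.82,0],-1],
    [[0,0,0],[-0.264,-0.82,0.15],-1],
    [[0,0,0],[-0.264,-0.82,0.35],-1],
    [[0,0,0],[-0.264,-0.82,0.35],-1],
    [[0,0,0],[-0.264,-0.82,0.35],-1]
  ]
}}

```text
clock: 15.85
eef_pos: [552.4, -222.8, 149.2]
tcp_rot: [3.141, -0.002, -3.14]
contact_force: [-0.6, -0.9, -3.4]
opening: 0.177
grasp_force: 61.2
```

```bash
python3 - <<'E'
from fit import *
plan((553,-227.5,140,np.pi))
cal=imaging.calibration('wrist')
w=snap('wrist','w5.png')
cv2.imwrite('pics/w5c.png',cv2.resize(w[90:330,190:560],(800,519),interpolation=cv2.INTER_CUBIC)[:,:,::-1])
for p in [(600,-171.5,0),(600,-167,0.0)]:
    b=box(*p,*CR)
    print(p,proj(cal,b[b[:,0]<p[0]]).round(1).tolist(), proj(cal,(p[0],p[1]+90,62)).round(1))
E
```

```text
t 15.8 at [ 552.4 -222.8  149.2] rpy [ 3.141e+00 -2.000e-03 -3.140e+00] F [-0.6 -0.9 -3.4] open 0.177 grip 61.2
  -> (553, -227.5, 140, 3.141592653589793) turn [0.001, -0.002, 0.002] shift [-0.003, -0.024, 0.046]
(600, -171.5, 0) [[284.0, 130.5], [276.3, 137.2], [447.1, 131.3], [475.0, 138.3]] [[459.4 235.5]]
(600, -167, 0.0) [[288.1, 130.5], [281.3, 137.2], [451.1, 131.4], [479.8, 138.4]] [[463.7 235.5]]
```

View pics/w5c.png

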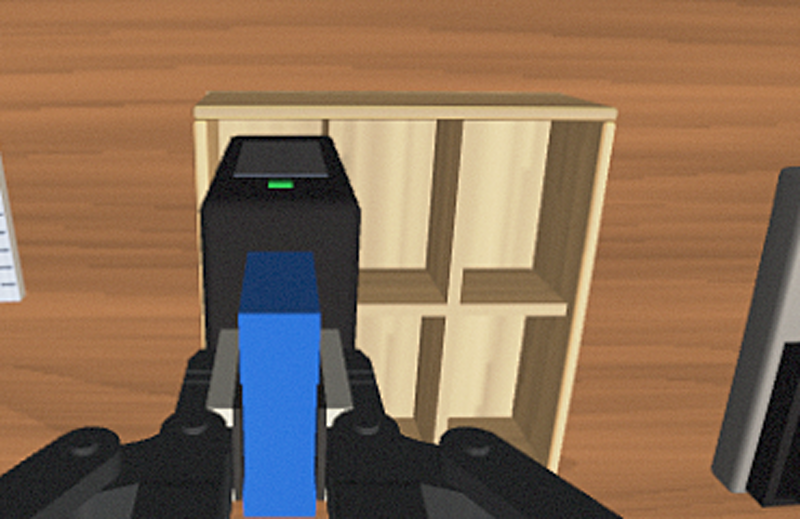

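The crop shows the drive over the −y front cell; the crate's front top corners at px (279,139) and (475,140) give the crate centre ≈ (600.5,−170.5).

Request:
{"method": "step_arm", "body": {
  "moves": [
    [[0,0,0],[-0.005,-0.028,0.05],-1],
    [[0,0,0],[-0.005,-0.028,0.05],-1],
    [[0,0,0],[-0.005,-0.028,0.05],-1]
  ]
}}

```text
clock: 16.2
eef_pos: [554.0, -229.8, 139.9]
tcp_rot: [-3.141, 0.001, -3.142]
contact_force: [-0.7, 0.6, -2.2]
opening: 0.177
grasp_force: 61.1
```

Request:
{"method": "step_arm", "body": {
  "moves": [
    [[0,0,0],[0,0.005,0.08],-1],
    [[0,0,0],[0,0.005,0.16],-1],
    [[0,0,0],[0,0.005,0.24],-1],
    [[0,0,0],[0,0.005,0.3],-1],
    [[0,0,0],[0,0.005,0.34],-1],
    [[0,0,0],[0,0.005,0.35],-1],
    [[0,0,0],[0,0.005,0.355],-1],
    [[0,0,0],[0,0.005,0.355],-1]
  ]
}}

```text
clock: 17.0
eef_pos: [554.2, -228.8, 68.9]
tcp_rot: [-3.141, 0.001, -3.141]
contact_force: [-0.3, 0.2, -4.7]
opening: 0.176
grasp_force: 61.3
```

Request:
{"method": "step_arm", "body": {
  "moves": [
    [[0,0,0],[0,0,0.004],-1],
    [[0,0,0],[0,0,0.007],-1],
    [[0,0,0],[0,0,0.007],-1]
  ]
}}

```text
clock: 17.3
eef_pos: [554.4, -228.9, 68.5]
tcp_rot: [-3.141, 0.001, -3.141]
contact_force: [-3.9, 1.0, 8.1]
opening: 0.171
grasp_force: 63.0
```

On the floor (8 N). Release, rise, and go for drive b.

Request:
{"method": "step_arm", "body": {
  "moves": [
    [[0,0,0],[0,0,0],-0.3],
    [[0,0,0],[0,0,0],-0.15],
    [[0,0,0],[0,0,0],-0.15],
    [[0,0,0],[0,0,-0.1],-0.15],
    [[0,0,0],[0,0,-0.3],-0.15],
    [[0,0,0],[0,0,-0.55],-0.15],
    [[0,0,0],[0,0,-0.75],-0.15],
    [[0,0,0],[0,0,-0.75],-0.15]
  ]
}}

```text
clock: 18.1
eef_pos: [557.2, -230.0, 223.3]
tcp_rot: [-3.138, 0.009, -3.141]
contact_force: [0.8, -0.1, 0.1]
opening: 0.422
grasp_force: 0.0
```

Request:
{"method": "step_arm", "body": {
  "moves": [
    [[0,0,0],[0,0.25,0],0.2],
    [[0,0,0],[0,0.5,0],0.2],
    [[0,0,0],[0,0.75,0],0.2],
    [[0,0,0],[0,1,0],0.2],
    [[0,0,0],[0,1,0],0.2],
    [[0,0,0],[0,1,0],0.2]
  ]
}}

```text
clock: 18.7
eef_pos: [553.6, -27.6, 216.4]
tcp_rot: [-3.141, -0.0, -3.139]
contact_force: [-0.4, -0.5, -0.8]
opening: 0.601
grasp_force: 0.0
```

Request:
{"method": "step_arm", "body": {
  "moves": [
    [[0,0,0],[-0.1,0.25,0],0.2],
    [[0,0,0],[-0.2,0.5,0],0.2],
    [[0,0,0],[-0.3,0.75,0],0.2],
    [[0,0,0],[-0.45,1,0],0.2],
    [[0,0,0],[-0.45,1,0],0.2],
    [[0,0,0],[-0.45,1,0],0.2],
    [[0,0,0],[-0.45,1,0],0.2]
  ]
}}

```text
clock: 19.4
eef_pos: [643.7, 169.8, 216.0]
tcp_rot: [-3.141, -0.001, 3.141]
contact_force: [-0.9, -0.4, -1.0]
opening: 0.602
grasp_force: 0.0
```

```bash
python3 - <<'E'
from fit import *
plan((587,213,160,np.pi+.1),(587,213,60.5,np.pi+.1))
look(['wrist'],('b','blue',(586.7,212.7,.106),TAB,0),('c','blue',(597,345,-.18),TAB,0))
look(['top'],('crate','ply',(600,-171,.0),CR,13))
E
```

```text
t 19.4 at [643.7 169.8 216. ] rpy [-3.141e+00 -1.000e-03  3.141e+00] F [-0.9 -0.4 -1. ] open 0.602 grip 0.0
  -> (587, 213, 160, 3.241592653589793) turn [-0.001, -0.002, -0.128] shift [0.283, 0.216, 0.28]
  -> (587, 213, 60.5, 3.241592653589793) turn [-0.001, -0.002, -0.128] shift [0.282, 0.217, 0.778]
b wrist [5.8695e+02 2.1326e+02 1.0600e-01] 0.072
c wrist [ 5.97676e+02  3.45420e+02 -1.76000e-01] 0.145
crate top [ 6.00604e+02 -1.71620e+02 -4.00000e-03] 0.137
```

Request:
{"method": "step_arm", "body": {
  "moves": [
    [[0,0,-0.136],[0.15,0.1,0.1],0.2],
    [[0,0,-0.136],[0.283,0.217,0.2],0.2],
    [[0,0,-0.136],[0.283,0.217,0.28],0.2],
    [[0,0,-0.136],[0.283,0.217,0.5],0.2],
    [[0,0,-0.136],[0.283,0.217,0.7],0.2],
    [[0,0,-0.136],[0.283,0.217,0.77],0.2],
    [[0,0,-0.136],[0.283,0.217,0.77],0.2],
    [[0,0,-0.136],[0.283,0.217,0.77],0.2]
  ]
}}

```text
clock: 20.3
eef_pos: [588.1, 214.5, 64.4]
tcp_rot: [3.141, 0.002, -3.036]
contact_force: [0.6, -0.4, 0.1]
opening: 0.6
grasp_force: 0.0
```

Request:
{"method": "step_arm", "body": {
  "moves": [
    [[0,0,0],[0,0,0],-1],
    [[0,0,0],[0,0,0],-1],
    [[0,0,0],[0,0,0],-1],
    [[0,0,0],[0,0,0],-1],
    [[0,0,0],[0,0,0],-1],
    [[0,0,0],[0,0,-0.02],-1],
    [[0,0,0],[0,0,-0.05],-1],
    [[0,0,0],[0,0,-0.05],-1]
  ],
  "squeeze": 60
}}

```text
clock: 21.1
eef_pos: [587.4, 215.0, 73.7]
tcp_rot: [3.141, 0.001, -3.035]
contact_force: [0.0, 0.0, -4.6]
opening: 0.174
grasp_force: 58.6
```

```bash
python3 - <<'E'
from fit import *
plan((590,180,220,np.pi),(610,20,250,np.pi))
E
```

```text
t 21.1 at [587.4 215.   73.7] rpy [ 3.141e+00  1.000e-03 -3.035e+00] F [ 0.   0.  -4.6] open 0.174 grip 58.6
  -> (590, 180, 220, 3.141592653589793) turn [0.0, 0.001, 0.136] shift [0.005, -0.175, -0.732]
  -> (610, 20, 250, 3.141592653589793) turn [0.0, 0.001, 0.136] shift [-0.009, -0.981, -0.882]
```

Request:
{"method": "step_arm", "body": {
  "moves": [
    [[0,0,0],[0,0,-0.25],-1],
    [[0,0,0],[0,0,-0.5],-1],
    [[0,0,0.136],[0,-0.1,-0.75],-1],
    [[0,0,0.136],[0,-0.3,-0.88],-1],
    [[0,0,0.136],[0,-0.55,-0.88],-1],
    [[0,0,0.136],[0,-0.8,-0.88],-1],
    [[0,0,0.136],[0,-0.98,-0.88],-1],
    [[0,0,0.136],[0,-0.98,-0.88],-1]
  ]
}}

```text
clock: 21.9
eef_pos: [607.9, 15.4, 248.7]
tcp_rot: [-3.14, -0.0, 3.138]
contact_force: [-0.2, 0.5, -4.2]
opening: 0.175
grasp_force: 60.7
```

Request:
{"method": "step_arm", "body": {
  "moves": [
    [[0,0,0],[-0.05,-0.25,0],-1],
    [[0,0,0],[-0.1,-0.5,0],-1],
    [[0,0,0],[-0.15,-0.75,0],-1],
    [[0,0,0],[-0.18,-0.95,0],-1],
    [[0,0,0],[-0.18,-0.95,0],-1],
    [[0,0,0],[-0.18,-0.95,0],-1]
  ]
}}

```text
clock: 22.5
eef_pos: [643.7, -170.3, 248.1]
tcp_rot: [3.141, -0.001, 3.14]
contact_force: [-0.5, 0.7, -3.4]
opening: 0.177
grasp_force: 61.4
```

```bash
cat > cr.py <<'E'
from fit import *
# crate pose by top camera + scene, then plan to a cell
import sys
V=[(imaging.calibration(c),snap(c)) for c in('top','scene')]
for v in V: print('crate',*fit([v],'ply',(600.3,-170.7,0),CR,13))
lx,ly=float(sys.argv[1]),float(sys.argv[2])
plan((600.3+lx,-170.7+ly,145,np.pi),(600.3+lx,-170.7+ly,72,np.pi))
E
python3 cr.py 47 -58
```

```text
crate [ 5.78153e+02 -1.94349e+02 -1.40000e-02] 0.212
crate [ 5.94821e+02 -1.69304e+02  7.00000e-03] 0.068
t 22.6 at [ 643.7 -168.7  248.5] rpy [ 3.141e+00 -1.000e-03 -3.141e+00] F [ 0.7  0.2 -3.9] open 0.176 grip 61.4
  -> (647.3, -228.7, 145, 3.141592653589793) turn [0.001, -0.001, 0.001] shift [-0.018, -0.3, 0.517]
  -> (647.3, -228.7, 72, 3.141592653589793) turn [0.001, -0.001, 0.001] shift [-0.018, -0.301, 0.882]
```

Scene view agrees with its earlier reading, so the crate hasn't moved (top is occluded by the arm).

Request:
{"method": "step_arm", "body": {
  "moves": [
    [[0,0,0],[-0.018,-0.15,0],-1],
    [[0,0,0],[-0.018,-0.3,0],-1],
    [[0,0,0],[-0.018,-0.3,0],-1],
    [[0,0,0],[-0.018,-0.3,0.25],-1],
    [[0,0,0],[-0.018,-0.3,0.5],-1],
    [[0,0,0],[-0.018,-0.3,0.5],-1],
    [[0,0,0],[-0.018,-0.3,0.5],-1]
  ]
}}

```text
clock: 23.3
eef_pos: [647.5, -228.6, 149.2]
tcp_rot: [3.141, -0.002, -3.14]
contact_force: [0.3, -0.6, -3.2]
opening: 0.173
grasp_force: 61.6
```

```bash
python3 - <<'E'
from fit import *
plan((647.5,-228.7,75,np.pi))
cal=imaging.calibration('wrist')
w=snap('wrist')
cv2.imwrite('pics/w6c.png',cv2.resize(w[20:330,190:560],(716,600),interpolation=cv2.INTER_CUBIC)[:,:,::-1])
b=box(600.5,-170.5,0,*CR); print(proj(cal,b[b[:,0]<600]).round(1).tolist())
print(proj(cal,[(554-38,-229-20,101),(554-38,-229+20,101)]).round(1).tolist())
E
```

```text
t 23.3 at [ 647.5 -228.6  149.2] rpy [ 3.141e+00 -2.000e-03 -3.140e+00] F [ 0.3 -0.6 -3.2] open 0.173 grip 61.6
  -> (647.5, -228.7, 75, 3.141592653589793) turn [0.001, -0.002, 0.002] shift [-0.0, -0.001, 0.371]
[[287.8, 35.5], [280.3, 19.6], [464.5, 37.9], [498.9, 23.7]]
[[290.5, 24.8], [348.2, 24.9]]
```

View pics/w6c.png

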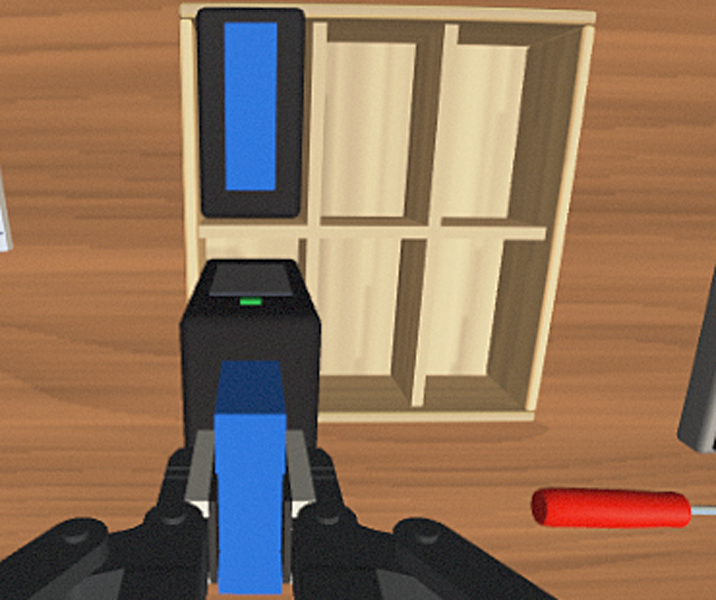

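The first drive stands well in its cell and the second hangs centred over the one behind it. Lowering.

Request:
{"method": "step_arm", "body": {
  "moves": [
    [[0,0,0],[0,0,0.1],-1],
    [[0,0,0],[0,0,0.2],-1],
    [[0,0,0],[0,0,0.28],-1],
    [[0,0,0],[0,0,0.34],-1],
    [[0,0,0],[0,0,0.37],-1],
    [[0,0,0],[0,0,0.38],-1],
    [[0,0,0],[0,0,0.385],-1],
    [[0,0,0],[0,0,0.385],-1]
  ]
}}

```text
clock: 24.15
eef_pos: [648.1, -230.3, 72.5]
tcp_rot: [-3.141, 0.001, -3.141]
contact_force: [-0.5, 0.5, -4.8]
opening: 0.172
grasp_force: 61.5
```

Request:
{"method": "step_arm", "body": {
  "moves": [
    [[0,0,0],[0,0,0.004],-1],
    [[0,0,0],[0,0,0.007],-1],
    [[0,0,0],[0,0,0.007],-1]
  ]
}}

```text
clock: 24.45
eef_pos: [647.8, -230.2, 70.8]
tcp_rot: [-3.141, 0.0, -3.141]
contact_force: [-0.0, 0.4, -2.9]
opening: 0.171
grasp_force: 61.8
```

Request:
{"method": "step_arm", "body": {
  "moves": [
    [[0,0,0],[0,0,0.004],-1],
    [[0,0,0],[0,0,0.007],-1],
    [[0,0,0],[0,0,0.007],-1]
  ]
}}

```text
clock: 24.75
eef_pos: [648.0, -230.2, 70.7]
tcp_rot: [-3.141, 0.001, -3.141]
contact_force: [-2.9, 0.9, 8.8]
opening: 0.178
grasp_force: 63.3
```

Request:
{"method": "step_arm", "body": {
  "moves": [
    [[0,0,0],[0,0,0],-0.3],
    [[0,0,0],[0,0,0],-0.15],
    [[0,0,0],[0,0,0],-0.15],
    [[0,0,0],[0,0,-0.1],-0.15],
    [[0,0,0],[0,0,-0.3],-0.15],
    [[0,0,0],[0,0,-0.55],-0.15],
    [[0,0,0],[0,0,-0.75],-0.15],
    [[0,0,0],[0,0,-0.75],-0.15]
  ]
}}

```text
clock: 25.55
eef_pos: [651.2, -231.4, 226.3]
tcp_rot: [-3.138, 0.01, -3.141]
contact_force: [0.3, -0.8, 0.2]
opening: 0.425
grasp_force: 0.0
```

Request:
{"method": "step_arm", "body": {
  "moves": [
    [[0,0,0],[0.05,0.25,0],0.2],
    [[0,0,0],[0.05,0.5,0],0.2],
    [[0,0,0],[0.05,0.75,0],0.2],
    [[0,0,0],[0.05,1,0],0.2],
    [[0,0,0],[0.05,1,0],0.2],
    [[0,0,0],[0.05,1,0],0.2]
  ]
}}

```text
clock: 26.15
eef_pos: [637.4, -29.0, 218.5]
tcp_rot: [-3.141, -0.001, -3.139]
contact_force: [-0.5, -0.6, 0.1]
opening: 0.601
grasp_force: 0.0
```

Request:
{"method": "step_arm", "body": {
  "moves": [
    [[0,0,0],[0,0.25,0],0.2],
    [[0,0,0],[0,0.5,0],0.2],
    [[0,0,0],[0,0.75,0],0.2],
    [[0,0,0],[0,1,0],0.2],
    [[0,0,0],[0,1,0],0.2],
    [[0,0,0],[0,1,0],0.2]
  ]
}}

```text
clock: 26.75
eef_pos: [637.7, 169.4, 218.4]
tcp_rot: [-3.141, -0.001, -3.14]
contact_force: [0.5, -0.2, 0.7]
opening: 0.604
grasp_force: 0.0
```

Request:
{"method": "step_arm", "body": {
  "moves": [
    [[0,0,0],[0,0.25,0],0.2],
    [[0,0,0],[0,0.5,0],0.2],
    [[0,0,0],[0,0.7,0],0.2],
    [[0,0,0],[0,0.7,0],0.2],
    [[0,0,0],[0,0.7,0],0.2]
  ]
}}

```text
clock: 27.25
eef_pos: [638.1, 308.1, 218.5]
tcp_rot: [-3.14, -0.0, 3.141]
contact_force: [-0.9, -0.1, 0.8]
opening: 0.598
grasp_force: 0.0
```

```bash
python3 - <<'E'
from fit import *
look(['wrist'],('c','blue',(597.6,345.3,-.175),TAB,0))
plan((597.6,345.3,160,np.pi-.176),(597.6,345.3,61.5,np.pi-.176))
look(['top','scene'],('crate','ply',(600,-171,.0),CR,13))
E
```

```text
c wrist [ 5.97833e+02  3.45719e+02 -1.74000e-01] 0.07
t 27.3 at [638.1 307.5 218.6] rpy [-3.14e+00 -1.00e-03  3.14e+00] F [-0.  -0.3  0.7] open 0.603 grip 0.0
  -> (597.6, 345.3, 160, 2.965592653589793) turn [-0.002, -0.001, 0.222] shift [0.203, 0.189, 0.293]
  -> (597.6, 345.3, 61.5, 2.965592653589793) turn [-0.002, -0.001, 0.222] shift [0.202, 0.19, 0.786]
crate top [ 5.99745e+02 -1.71117e+02  3.00000e-03] 0.287
crate scene [ 5.95382e+02 -1.68638e+02  1.40000e-02] 0.206
```

Request:
{"method": "step_arm", "body": {
  "moves": [
    [[0,0,0.11],[0.1,0.1,0.1],0.2],
    [[0,0,0.222],[0.202,0.19,0.2],0.2],
    [[0,0,0.222],[0.202,0.19,0.28],0.2],
    [[0,0,0.222],[0.202,0.19,0.5],0.2],
    [[0,0,0.222],[0.202,0.19,0.7],0.2],
    [[0,0,0.222],[0.202,0.19,0.79],0.2],
    [[0,0,0.222],[0.202,0.19,0.79],0.2],
    [[0,0,0.222],[0.202,0.19,0.79],0.2]
  ]
}}

```text
clock: 28.2
eef_pos: [598.1, 346.9, 61.6]
tcp_rot: [3.142, 0.0, 2.967]
contact_force: [0.2, -0.3, 1.4]
opening: 0.598
grasp_force: 0.0
```

Request:
{"method": "step_arm", "body": {
  "moves": [
    [[0,0,0],[0,0,0],-1],
    [[0,0,0],[0,0,0],-1],
    [[0,0,0],[0,0,0],-1],
    [[0,0,0],[0,0,0],-1],
    [[0,0,0],[0,0,0],-1],
    [[0,0,0],[0,0,-0.02],-1],
    [[0,0,0],[0,0,-0.05],-1],
    [[0,0,0],[0,0,-0.05],-1]
  ],
  "squeeze": 60
}}

```text
clock: 29.0
eef_pos: [597.4, 348.2, 71.9]
tcp_rot: [3.141, 0.001, 2.968]
contact_force: [0.7, 0.0, -3.3]
opening: 0.174
grasp_force: 58.6
```

```bash
python3 - <<'E'
from fit import *
plan((590,300,250,np.pi),(600,170,250,np.pi))
E
```

```text
t 29.0 at [597.4 348.2  71.9] rpy [3.141e+00 1.000e-03 2.968e+00] F [ 0.7  0.  -3.3] open 0.174 grip 58.6
  -> (590, 300, 250, 3.141592653589793) turn [0.001, 0.001, -0.222] shift [-0.006, -0.243, -0.891]
  -> (600, 170, 250, 3.141592653589793) turn [0.001, 0.001, -0.222] shift [-0.168, -0.875, -0.891]
```

Request:
{"method": "step_arm", "body": {
  "moves": [
    [[0,0,0],[0,0,-0.25],-1],
    [[0,0,0],[0,0,-0.5],-1],
    [[0,0,-0.111],[0,-0.1,-0.75],-1],
    [[0,0,-0.222],[0,-0.24,-0.89],-1],
    [[0,0,-0.222],[-0.06,-0.45,-0.89],-1],
    [[0,0,-0.222],[-0.12,-0.7,-0.89],-1],
    [[0,0,-0.222],[-0.16,-0.875,-0.89],-1],
    [[0,0,-0.222],[-0.16,-0.875,-0.89],-1]
  ]
}}

```text
clock: 29.8
eef_pos: [598.1, 165.4, 249.1]
tcp_rot: [-3.14, -0.0, 3.138]
contact_force: [0.1, 0.6, -3.4]
opening: 0.176
grasp_force: 60.3
```

Request:
{"method": "step_arm", "body": {
  "moves": [
    [[0,0,0],[0,-0.25,0],-1],
    [[0,0,0],[0.05,-0.5,0],-1],
    [[0,0,0],[0.1,-0.75,0],-1],
    [[0,0,0],[0.15,-1,0],-1],
    [[0,0,0],[0.15,-1,0],-1],
    [[0,0,0],[0.15,-1,0],-1]
  ]
}}

```text
clock: 30.4
eef_pos: [568.2, -30.8, 249.1]
tcp_rot: [3.141, 0.0, 3.139]
contact_force: [0.1, 0.4, -4.4]
opening: 0.177
grasp_force: 61.3
```

```bash
python3 cr.py -47 58
```

```text
crate [ 5.92373e+02 -1.54396e+02  1.47000e-01] 0.381
crate [ 5.95760e+02 -1.69399e+02  1.40000e-02] 0.204
t 30.5 at [568.6 -29.  249.1] rpy [ 3.141  0.    -3.141] F [ 0.3 -0.6 -4.2] open 0.177 grip 61.3
  -> (553.3, -112.69999999999999, 145, 3.141592653589793) turn [0.001, 0.0, 0.0] shift [0.077, -0.419, 0.52]
  -> (553.3, -112.69999999999999, 72, 3.141592653589793) turn [0.001, 0.0, 0.0] shift [0.077, -0.419, 0.885]
```

Crate unmoved per the scene camera. Move over the cell and lower.

Request:
{"method": "step_arm", "body": {
  "moves": [
    [[0,0,0],[0.04,-0.2,0],-1],
    [[0,0,0],[0.077,-0.419,0],-1],
    [[0,0,0],[0.077,-0.419,0.1],-1],
    [[0,0,0],[0.077,-0.419,0.3],-1],
    [[0,0,0],[0.077,-0.419,0.5],-1],
    [[0,0,0],[0.077,-0.419,0.5],-1],
    [[0,0,0],[0.077,-0.419,0.5],-1]
  ]
}}

```text
clock: 31.2
eef_pos: [553.3, -112.6, 149.3]
tcp_rot: [3.141, -0.001, -3.14]
contact_force: [0.4, -0.6, -3.1]
opening: 0.179
grasp_force: 61.6
```

```bash
python3 - <<'E'
from fit import *
plan((553.4,-112.7,75,np.pi))
look(['scene'],('crate','ply',(600,-171,.0),CR,13))
cal=imaging.calibration('wrist'); w=snap('wrist')
# ply row/col edges: front top corner columns
h=cv2.cvtColor(w,cv2.COLOR_RGB2HSV); m=MASK['ply'](h)
b=box(600.4,-170.6,0,*CR); q=proj(cal,b[b[:,0]<600]); print(q.round(1).tolist())
for r in (145,150,155,160):
    xs=np.nonzero(m[r])[0]; print(r,xs.min() if len(xs) else None,xs.max() if len(xs) else None)
for c in (200,230,260): 
    ys=np.nonzero(m[:,c])[0]; print(c,ys[:1])
E
```

```text
t 31.2 at [ 553.3 -112.6  149.3] rpy [ 3.141e+00 -1.000e-03 -3.140e+00] F [ 0.4 -0.6 -3.1] open 0.179 grip 61.6
  -> (553.4, -112.7, 75, 3.141592653589793) turn [0.001, -0.002, 0.002] shift [-0.001, -0.001, 0.372]
crate scene [ 5.94788e+02 -1.68878e+02  5.00000e-03] 0.243
[[186.3, 129.0], [157.7, 135.6], [349.1, 128.5], [355.8, 135.0]]
145 1 570
150 92 592
155 4 620
160 2 635
200 [35]
230 [17]
260 [22]
```

Request:
{"method": "step_arm", "body": {
  "moves": [
    [[0,0,0],[0,0,0.1],-1],
    [[0,0,0],[0,0,0.2],-1],
    [[0,0,0],[0,0,0.28],-1],
    [[0,0,0],[0,0,0.34],-1],
    [[0,0,0],[0,0,0.375],-1],
    [[0,0,0],[0,0,0.385],-1],
    [[0,0,0],[0,0,0.39],-1],
    [[0,0,0],[0,0,0.39],-1]
  ]
}}

```text
clock: 32.1
eef_pos: [553.5, -113.9, 71.7]
tcp_rot: [-3.141, 0.001, -3.141]
contact_force: [-0.1, 0.5, -3.9]
opening: 0.17
grasp_force: 61.7
```

Request:
{"method": "step_arm", "body": {
  "moves": [
    [[0,0,0],[0,0,0.004],-1],
    [[0,0,0],[0,0,0.007],-1],
    [[0,0,0],[0,0,0.007],-1]
  ]
}}

```text
clock: 32.4
eef_pos: [553.0, -113.8, 69.8]
tcp_rot: [-3.142, 0.0, -3.141]
contact_force: [-0.2, 1.3, -3.7]
opening: 0.174
grasp_force: 61.7
```

Request:
{"method": "step_arm", "body": {
  "moves": [
    [[0,0,0],[0,0,0.005],-1],
    [[0,0,0],[0,0,0.01],-1],
    [[0,0,0],[0,0,0.01],-1]
  ]
}}

```text
clock: 32.7
eef_pos: [553.2, -114.0, 68.8]
tcp_rot: [-3.141, 0.0, -3.141]
contact_force: [-2.7, 0.0, 9.2]
opening: 0.172
grasp_force: 63.6
```

Request:
{"method": "step_arm", "body": {
  "moves": [
    [[0,0,0],[0,0,0],-0.3],
    [[0,0,0],[0,0,0],-0.15],
    [[0,0,0],[0,0,0],-0.15],
    [[0,0,0],[0,0,-0.1],-0.15],
    [[0,0,0],[0,0,-0.3],-0.15],
    [[0,0,0],[0,0,-0.55],-0.15],
    [[0,0,0],[0,0,-0.8],-0.15],
    [[0,0,0],[0,0,-0.8],-0.15]
  ]
}}

```text
clock: 33.5
eef_pos: [557.1, -114.6, 234.9]
tcp_rot: [-3.139, 0.011, -3.141]
contact_force: [0.2, 0.7, -0.0]
opening: 0.425
grasp_force: 0.0
```

Request:
{"method": "step_arm", "body": {
  "moves": [
    [[0,0,0],[-0.25,0.25,0],0.2],
    [[0,0,0],[-0.5,0.5,0],0.2],
    [[0,0,0],[-0.75,0.75,0],0.2],
    [[0,0,0],[-0.95,1,0],0.2],
    [[0,0,0],[-0.95,1,0],0.2],
    [[0,0,0],[-0.95,1,0],0.2],
    [[0,0,0],[-0.95,1,0],0.2],
    [[0,0,0],[-0.95,1,0],0.2]
  ]
}}

```text
clock: 34.3
eef_pos: [742.5, 86.4, 226.4]
tcp_rot: [-3.141, -0.002, -3.14]
contact_force: [0.5, -0.3, -0.5]
opening: 0.599
grasp_force: 0.0
```

```bash
python3 - <<'E'
from fit import *
D=(50,16,119,154)
look(['wrist','top'],('dock','blue',(686,90,0),D,0))
plan((686,90,180,np.pi),(686,90,86,np.pi))
look(['scene'],('crate','ply',(600,-171,.0),CR,13))
E
```

```text
dock wrist [6.85527e+02 8.94060e+01 3.10000e-02] 0.046
dock top [6.79316e+02 9.74370e+01 3.52000e-01] 127.506
t 34.4 at [742.2  85.3 227.3] rpy [-3.141e+00 -1.000e-03  3.141e+00] F [-0.4 -1.2 -0.1] open 0.602 grip 0.0
  -> (686, 90, 180, 3.141592653589793) turn [-0.001, -0.001, -0.001] shift [0.281, 0.024, 0.237]
  -> (686, 90, 86, 3.141592653589793) turn [-0.001, -0.001, -0.001] shift [0.281, 0.024, 0.707]
crate scene [ 5.95776e+02 -1.68724e+02  3.40000e-02] 0.327
```

Request:
{"method": "step_arm", "body": {
  "moves": [
    [[0,0,-0.03],[0.15,0.02,0.05],0.2],
    [[0,0,-0.03],[0.283,0.02,0.1],0.2],
    [[0,0,-0.03],[0.283,0.02,0.2],0.2],
    [[0,0,-0.03],[0.283,0.02,0.4],0.2],
    [[0,0,-0.03],[0.283,0.02,0.6],0.2],
    [[0,0,-0.03],[0.283,0.02,0.705],0.2],
    [[0,0,-0.03],[0.283,0.02,0.705],0.2],
    [[0,0,-0.03],[0.283,0.02,0.705],0.2]
  ]
}}

```text
clock: 35.25
eef_pos: [686.5, 89.5, 87.6]
tcp_rot: [-3.142, 0.0, -3.119]
contact_force: [0.4, -0.8, 0.4]
opening: 0.598
grasp_force: 0.0
```

Request:
{"method": "step_arm", "body": {
  "moves": [
    [[0,0,0],[0,0,0],-1],
    [[0,0,0],[0,0,0],-1],
    [[0,0,0],[0,0,0],-1],
    [[0,0,0],[0,0,0],-1],
    [[0,0,0],[0,0,0],-1],
    [[0,0,0],[0,0,-0.05],-1],
    [[0,0,0],[0,0,-0.1],-1],
    [[0,0,0],[0,0,-0.1],-1]
  ],
  "squeeze": 60
}}

```text
clock: 36.05
eef_pos: [687.3, 90.4, 108.5]
tcp_rot: [3.141, 0.002, -3.118]
contact_force: [0.3, 0.1, -3.0]
opening: 0.173
grasp_force: 58.7
```

Request:
{"method": "step_arm", "body": {
  "moves": [
    [[0,0,0],[0,0,-0.25],-1],
    [[0,0,0],[0,0,-0.5],-1],
    [[0,0,0.03],[0,0,-0.71],-1],
    [[0,0,0.03],[0,-0.2,-0.71],-1],
    [[0,0,0.03],[0.05,-0.45,-0.71],-1],
    [[0,0,0.03],[0.1,-0.7,-0.71],-1],
    [[0,0,0.03],[0.2,-0.9,-0.71],-1],
    [[0,0,0.03],[0.2,-0.9,-0.71],-1]
  ]
}}

```text
clock: 36.85
eef_pos: [648.0, -96.0, 248.4]
tcp_rot: [-3.139, -0.002, 3.138]
contact_force: [-0.7, 0.1, -4.2]
opening: 0.178
grasp_force: 60.4
```

```bash
python3 cr.py 47 58
```

```text
crate [ 5.79066e+02 -1.63040e+02 -5.20000e-02] 0.31
crate [ 5.95780e+02 -1.69041e+02  9.00000e-03] 0.318
t 37.0 at [650.  -91.8 248.6] rpy [ 3.141 -0.     3.139] F [ 0.2  0.4 -4. ] open 0.173 grip 60.4
  -> (647.3, -112.69999999999999, 145, 3.141592653589793) turn [0.0, -0.0, -0.003] shift [0.013, -0.105, 0.518]
  -> (647.3, -112.69999999999999, 72, 3.141592653589793) turn [0.0, -0.0, -0.003] shift [0.013, -0.105, 0.883]
```

Request:
{"method": "step_arm", "body": {
  "moves": [
    [[0,0,0],[0.013,-0.1,0],-1],
    [[0,0,0],[0.013,-0.103,0],-1],
    [[0,0,0],[0.013,-0.103,0.2],-1],
    [[0,0,0],[0.013,-0.103,0.4],-1],
    [[0,0,0],[0.013,-0.103,0.5],-1],
    [[0,0,0],[0.013,-0.103,0.5],-1],
    [[0,0,0],[0.013,-0.103,0.5],-1]
  ]
}}

```text
clock: 37.65
eef_pos: [648.7, -110.3, 149.1]
tcp_rot: [3.141, 0.0, -3.14]
contact_force: [-0.2, 0.3, -3.0]
opening: 0.177
grasp_force: 60.3
```

Request:
{"method": "step_arm", "body": {
  "moves": [
    [[0,0,0],[0,0,0.1],-1],
    [[0,0,0],[0,0,0.2],-1],
    [[0,0,0],[0,0,0.28],-1],
    [[0,0,0],[0,0,0.34],-1],
    [[0,0,0],[0,0,0.375],-1],
    [[0,0,0],[0,0,0.38],-1],
    [[0,0,0],[0,0,0.385],-1],
    [[0,0,0],[0,0,0.385],-1]
  ]
}}

```text
clock: 38.45
eef_pos: [648.6, -111.4, 72.3]
tcp_rot: [-3.141, 0.001, -3.141]
contact_force: [-0.4, 0.4, -4.6]
opening: 0.178
grasp_force: 60.4
```

Request:
{"method": "step_arm", "body": {
  "moves": [
    [[0,0,0],[0,0,0.004],-1],
    [[0,0,0],[0,0,0.007],-1],
    [[0,0,0],[0,0,0.007],-1]
  ]
}}

```text
clock: 38.75
eef_pos: [648.3, -111.4, 70.7]
tcp_rot: [-3.141, 0.001, -3.141]
contact_force: [-1.3, -0.8, -1.3]
opening: 0.175
grasp_force: 60.8
```

Request:
{"method": "step_arm", "body": {
  "moves": [
    [[0,0,0],[0,0,0.004],-1],
    [[0,0,0],[0,0,0.007],-1],
    [[0,0,0],[0,0,0.007],-1]
  ]
}}

```text
clock: 39.05
eef_pos: [648.5, -111.4, 70.7]
tcp_rot: [-3.141, 0.001, -3.141]
contact_force: [-4.7, 0.3, 10.2]
opening: 0.171
grasp_force: 62.6
```

Request:
{"method": "step_arm", "body": {
  "moves": [
    [[0,0,0],[0,0,0],-0.3],
    [[0,0,0],[0,0,0],-0.15],
    [[0,0,0],[0,0,0],-0.15],
    [[0,0,0],[0,0,-0.1],-0.15],
    [[0,0,0],[0,0,-0.3],-0.15],
    [[0,0,0],[0,0,-0.55],-0.15],
    [[0,0,0],[0,0,-0.8],-0.15],
    [[0,0,0],[0,0,-0.8],-0.15]
  ]
}}

```text
clock: 39.85
eef_pos: [652.3, -112.0, 237.0]
tcp_rot: [-3.139, 0.012, -3.141]
contact_force: [1.2, -0.1, 0.8]
opening: 0.423
grasp_force: 0.0
```

Request:
{"method": "step_arm", "body": {
  "moves": [
    [[0,0,0],[0.1,-0.25,0],0.2],
    [[0,0,0],[0.15,-0.5,0],0.2],
    [[0,0,0],[0.2,-0.75,0],0.2],
    [[0,0,0],[0.2,-1,0],0.2],
    [[0,0,0],[0.2,-1,0],0.2],
    [[0,0,0],[0.2,-1,0],0.2]
  ]
}}

```text
clock: 40.45
eef_pos: [607.5, -312.6, 228.0]
tcp_rot: [3.141, -0.001, 3.139]
contact_force: [0.4, 0.1, 0.0]
opening: 0.598
grasp_force: 0.0
```

Request:
{"method": "step_arm", "body": {
  "moves": [
    [[0,0,0],[0,-0.2,0],0.2],
    [[0,0,0],[0,-0.2,0],0.2],
    [[0,0,0],[0,-0.2,0],0.2]
  ]
}}

```text
clock: 40.75
eef_pos: [608.2, -350.1, 228.4]
tcp_rot: [3.141, -0.0, -3.141]
contact_force: [-0.5, 0.4, -0.8]
opening: 0.6
grasp_force: 0.0
```

```bash
cat >> fit.py <<'E'
def fit_se(v,p0,pad=8,debug=None):
    cal,im=v; h=cv2.cvtColor(im,cv2.COLOR_RGB2HSV)
    m=(((h[...,1]<70)&(h[...,2]>120))|(h[...,2]<60)).astype(np.uint8)
    m=cv2.morphologyEx(m,cv2.MORPH_CLOSE,np.ones((3,3),np.uint8))
    md=lambda p:np.maximum(hull(cal,box(*p,*SE)),hull(cal,box(*p,14,120,8,38,ox=-30)))
    m=m*cv2.dilate((md(p0)>0).astype(np.uint8),np.ones((2*pad+1,)*2,np.uint8))
    f=lambda q:np.abs(md(np.array(q)*[1,1,.02])-m).sum()/m.sum()
    q0=np.array(p0)/[1,1,.02]
    b=minimize(f,q0,method='Nelder-Mead',options=dict(initial_simplex=q0+np.array([[-6,-6,-3],[10,0,0],[0,10,0],[0,0,5]]),xatol=.1,fatol=1e-4))
    return np.round(b.x*[1,1,.02],3),round(b.fun,3)
E
python3 - <<'E'
from fit import *
plan()
t0=(imaging.calibration('top'),cv2.imread('pics/top0.png')[:,:,::-1].copy()); s0=(imaging.calibration('scene'),cv2.imread('pics/scene0.png')[:,:,::-1].copy())
print('top0',fit_se(t0,(515,-415,1.65))); print('scene0',fit_se(s0,(515,-415,1.65)))
for c in('wrist','top','scene'):
    v=(imaging.calibration(c),snap(c,'se_'+c+'.png')); print(c,fit_se(v,(515,-415,1.65),14))
    for n,z in(('edge_a',0),('rib',23),('straightedge',0)):
        for d in imaging.mark_of(c,n): 
            if d['conf']>.5: print('  ',n,round(d['conf'],2),np.round(d['xy']),np.round(at_z(v[0],d['xy'],z)[:2],1))
look(['scene'],('crate','ply',(600,-171,.0),CR,13))
E
```

```text
t 40.8 at [ 608.2 -350.1  228.4] rpy [ 3.141 -0.    -3.141] F [-0.5  0.4 -0.8] open 0.6 grip 0.0
top0 (array([ 516.79 , -414.052,    1.614]), np.float64(0.036))
scene0 (array([ 512.794, -413.643,    1.628]), np.float64(0.055))
wrist (array([ 518.623, -412.799,    1.619]), np.float64(0.015))
   edge_a 0.88 [300.   4.] [ 413.9 -373.3]
   rib 0.87 [247.  93.] [ 518.2 -439.7]
   straightedge 0.78 [273.  94.] [ 519.8 -411. ]
top (array([ 505.855, -448.752,    1.708]), np.float64(0.488))
   edge_a 0.84 [429. 187.] [ 621.1 -371.9]
   rib 0.83 [459. 218.] [ 521.5 -447.8]
   straightedge 0.89 [452. 222.] [ 510.3 -434.3]
scene (array([ 512.794, -413.643,    1.628]), np.float64(0.055))
   edge_a 0.83 [217. 216.] [ 620.8 -360.8]
   edge_a 0.75 [230. 180.] [ 395.9 -375.7]
   rib 0.86 [201. 190.] [ 512.8 -443. ]
   straightedge 0.93 [211. 200.] [ 536.1 -405.6]
   straightedge 0.64 [255. 218.] [ 624.3 -238.1]
   straightedge 0.6 [199. 190.] [ 478.5 -463.1]
crate scene [ 5.96247e+02 -1.68442e+02  1.40000e-02] 0.417
```

Request:
{"method": "step_arm", "body": {
  "moves": [
    [[0,0,-0.06],[0.2,-0.2,0],0.2],
    [[0,0,-0.06],[0.35,-0.4,0],0.2],
    [[0,0,-0.06],[0.444,-0.465,0.2],0.2],
    [[0,0,-0.06],[0.444,-0.465,0.4],0.2],
    [[0,0,-0.06],[0.444,-0.465,0.6],0.2],
    [[0,0,-0.06],[0.444,-0.465,0.84],0.2],
    [[0,0,-0.06],[0.444,-0.465,0.84],0.2],
    [[0,0,-0.06],[0.444,-0.465,0.84],0.2]
  ]
}}

```text
clock: 42.2
eef_pos: [519.1, -444.2, 61.1]
tcp_rot: [3.141, -0.001, -3.094]
contact_force: [-0.7, -1.3, 0.9]
opening: 0.599
grasp_force: 0.0
```

```bash
python3 - <<'E'
from fit import *
plan((519.4,-443,0,3.189),(519.4,-443,-27.5,3.189))
v=(imaging.calibration('scene'),snap('scene')); print(fit_se(v,(515,-415,1.65),8))
E
```

```text
t 42.2 at [ 519.1 -444.2   61.1] rpy [ 3.141e+00 -1.000e-03 -3.094e+00] F [-0.7 -1.3  0.9] open 0.599 grip 0.0
  -> (519.4, -443, 0, 3.189) turn [0.001, -0.001, -0.0] shift [-0.002, 0.006, 0.305]
  -> (519.4, -443, -27.5, 3.189) turn [0.001, -0.001, -0.0] shift [-0.002, 0.005, 0.443]
(array([ 512.794, -413.643,    1.628]), np.float64(0.056))
```

Request:
{"method": "step_arm", "body": {
  "moves": [
    [[0,0,0],[-0.002,0.005,0.15],0.2],
    [[0,0,0],[-0.002,0.005,0.3],0.2],
    [[0,0,0],[-0.002,0.005,0.38],0.2],
    [[0,0,0],[-0.002,0.005,0.42],0.2],
    [[0,0,0],[-0.002,0.005,0.44],0.2],
    [[0,0,0],[-0.002,0.005,0.44],0.2]
  ]
}}

```text
clock: 42.85
eef_pos: [520.3, -443.8, -26.2]
tcp_rot: [-3.141, 0.001, -3.094]
contact_force: [0.3, 0.0, 0.3]
opening: 0.602
grasp_force: 0.0
```

Request:
{"method": "step_arm", "body": {
  "moves": [
    [[0,0,0],[0,0,0],-0.5],
    [[0,0,0],[0,0,0],-0.7],
    [[0,0,0],[0,0,0],-1],
    [[0,0,0],[0,0,0],-1],
    [[0,0,0],[0,0,0],-1],
    [[0,0,0],[0,0,0],-1]
  ],
  "squeeze": 100
}}

```text
clock: 43.45
eef_pos: [520.2, -443.7, -26.0]
tcp_rot: [-3.141, 0.001, -3.094]
contact_force: [-0.8, 0.4, 5.7]
opening: 0.142
grasp_force: 98.4
```

Request:
{"method": "step_arm", "body": {
  "moves": [
    [[0,0,0],[0,0,-0.05],-1],
    [[0,0,0],[0,0,-0.25],-1],
    [[0,0,0],[0,0,-0.5],-1],
    [[0,0,0.18],[0,0,-0.78],-1],
    [[0,0,0.36],[0,0,-0.78],-1],
    [[0,0,0.54],[0,0,-0.78],-1],
    [[0,0,0.72],[0,0,-0.78],-1],
    [[0,0,0.72],[0,0,-0.78],-1]
  ]
}}

```text
clock: 44.25
eef_pos: [519.4, -443.1, 129.4]
tcp_rot: [-3.142, -0.0, 2.621]
contact_force: [1.0, 0.2, -1.7]
opening: 0.139
grasp_force: 98.1
```

```bash
python3 - <<'E'
from fit import *
plan((450,-320,130,2.0),(440,-320,130,1.78))
E
```

```text
t 44.2 at [ 519.4 -443.1  129.4] rpy [-3.142 -0.     2.621] F [ 1.   0.2 -1.7] open 0.139 grip 98.1
  -> (450, -320, 130, 2.0) turn [-0.0, 0.0, 0.791] shift [0.607, 0.362, -0.003]
  -> (440, -320, 130, 1.78) turn [-0.0, 0.0, 1.071] shift [0.651, 0.337, -0.003]
```

Request:
{"method": "step_arm", "body": {
  "moves": [
    [[0,0,0.19],[0.15,0.09,0],-1],
    [[0,0,0.38],[0.3,0.18,0],-1],
    [[0,0,0.57],[0.45,0.27,0],-1],
    [[0,0,0.76],[0.6,0.35,0],-1],
    [[0,0,0.95],[0.65,0.34,0],-1],
    [[0,0,1],[0.65,0.34,0],-1],
    [[0,0,1],[0.65,0.34,0],-1],
    [[0,0,1],[0.65,0.34,0],-1]
  ]
}}

```text
clock: 45.05
eef_pos: [440.5, -320.0, 129.1]
tcp_rot: [3.141, 0.0, 1.842]
contact_force: [0.0, 0.5, -2.9]
opening: 0.14
grasp_force: 98.2
```

```bash
python3 - <<'E'
from fit import *
plan((405,-171,130,np.pi/2))
for c in ('scene','top'):
    v=(imaging.calibration(c),snap(c)); print(c,fit([v],'ply',(600,-171,0),CR,13))
E
```

```text
t 45.0 at [ 440.5 -320.   129.1] rpy [3.141 0.    1.842] F [ 0.   0.5 -2.9] open 0.14 grip 98.2
  -> (405, -171, 130, 1.5707963267948966) turn [0.0, 0.0, 0.345] shift [0.765, 0.028, -0.005]
scene (array([ 5.95092e+02, -1.69471e+02,  6.00000e-03]), np.float64(0.409))
top (array([ 5.99066e+02, -1.71440e+02,  1.00000e-03]), np.float64(0.652))
```

Request:
{"method": "step_arm", "body": {
  "moves": [
    [[0,0,0.17],[0.2,0.007,0],-1],
    [[0,0,0.345],[0.4,0.014,0],-1],
    [[0,0,0.345],[0.6,0.021,0],-1],
    [[0,0,0.345],[0.765,0.028,0],-1],
    [[0,0,0.345],[0.765,0.028,0],-1],
    [[0,0,0.345],[0.765,0.028,0],-1]
  ]
}}

```text
clock: 45.75
eef_pos: [405.9, -170.6, 129.1]
tcp_rot: [3.141, 0.0, 1.57]
contact_force: [0.7, -0.9, -1.9]
opening: 0.145
grasp_force: 98.2
```

```bash
python3 - <<'E'
from fit import *
plan((408,-171,-10,np.pi/2),(408,-171,-20,np.pi/2))
E
```

```text
t 45.8 at [ 405.9 -170.6  129.1] rpy [3.141 0.    1.57 ] F [ 0.7 -0.9 -1.9] open 0.145 grip 98.2
  -> (408, -171, -10, 1.5707963267948966) turn [0.001, 0.001, -0.001] shift [-0.002, 0.01, 0.696]
  -> (408, -171, -20, 1.5707963267948966) turn [0.001, 0.001, -0.001] shift [-0.002, 0.01, 0.746]
```

Request:
{"method": "step_arm", "body": {
  "moves": [
    [[0,0,0],[0,0,0.2],-1],
    [[0,0,0],[0,0,0.4],-1],
    [[0,0,0],[0,0,0.6],-1],
    [[0,0,0],[0,0,0.7],-1],
    [[0,0,0],[0,0,0.73],-1],
    [[0,0,0],[0,0,0.745],-1],
    [[0,0,0],[0,0,0.745],-1]
  ]
}}

```text
clock: 46.45
eef_pos: [406.3, -171.5, -19.6]
tcp_rot: [3.141, 0.0, 1.567]
contact_force: [-0.6, 0.4, -2.6]
opening: 0.138
grasp_force: 97.9
```

Request:
{"method": "step_arm", "body": {
  "moves": [
    [[0,0,0],[0,0,0.01],-1],
    [[0,0,0],[0,0,0.02],-1],
    [[0,0,0],[0,0,0.02],-1]
  ]
}}

```text
clock: 46.75
eef_pos: [405.8, -171.0, -23.7]
tcp_rot: [3.141, 0.0, 1.567]
contact_force: [-0.5, -0.3, -2.5]
opening: 0.134
grasp_force: 97.9
```

Request:
{"method": "step_arm", "body": {
  "moves": [
    [[0,0,0],[0,0,0.005],-1],
    [[0,0,0],[0,0,0.008],-1],
    [[0,0,0],[0,0,0.008],-1]
  ]
}}

```text
clock: 47.05
eef_pos: [405.4, -170.7, -25.7]
tcp_rot: [3.142, 0.0, 1.567]
contact_force: [0.4, -0.2, -1.9]
opening: 0.141
grasp_force: 97.9
```

```bash
python3 - <<'E'
from fit import *
plan()
for c in ('scene','wrist'):
    v=(imaging.calibration(c),snap(c,'f_'+c+'.png')); print(c,fit_se(v,(436,-171,0),8)); print(c,fit([v],'ply',(600,-171,0),CR,13))
E
```

```text
t 47.0 at [ 405.4 -170.7  -25.7] rpy [3.142 0.    1.567] F [ 0.4 -0.2 -1.9] open 0.141 grip 97.9
scene (array([ 4.32724e+02, -1.67714e+02,  9.20000e-02]), np.float64(1.06))
scene (array([ 5.93740e+02, -1.64427e+02, -2.20000e-02]), np.float64(0.419))
wrist (array([ 4.35195e+02, -1.71296e+02, -7.00000e-03]), np.float64(0.065))
wrist (array([ 658.028, -252.047,    1.602]), np.float64(0.554))
```

Request:
{"method": "step_arm", "body": {
  "moves": [
    [[0,0,-0.006],[0,0.03,0],-1],
    [[0,0,-0.006],[0,0.06,0],-1],
    [[0,0,-0.006],[0,0.09,0],-1],
    [[0,0,-0.006],[0,0.105,0],-1],
    [[0,0,-0.006],[0,0.105,0],-1],
    [[0,0,-0.006],[0,0.105,0],-1]
  ]
}}

```text
clock: 47.75
eef_pos: [426.3, -170.7, -25.8]
tcp_rot: [-3.141, -0.0, 1.572]
contact_force: [-0.6, 0.5, -2.7]
opening: 0.147
grasp_force: 98.1
```

```bash
python3 - <<'E'
from fit import *
plan()
w=snap('wrist'); cal=imaging.calibration('wrist')
q=proj(cal,[(500,-270,0),(500,-70,0),(503,-261,0),(503,-81,0),(503,-81,62)]); print(q.round(0).tolist())
x0,y0=np.clip(q.min(0)-40,0,None).astype(int); x1,y1=(q.max(0)+40).astype(int); x1=min(x1,640);y1=min(y1,400)
print(x0,y0,x1,y1)
cv2.imwrite('pics/f2.png',cv2.resize(w,(800,500),interpolation=cv2.INTER_CUBIC)[:,:,::-1])
E
```

```text
t 47.8 at [ 426.3 -170.7  -25.8] rpy [-3.141 -0.     1.572] F [-0.6  0.5 -2.7] open 0.147 grip 98.1
[[424.0, 370.0], [471.0, 58.0], [430.0, 361.0], [473.0, 82.0], [572.0, 72.0]]
383 18 611 400
```

View pics/f2.png

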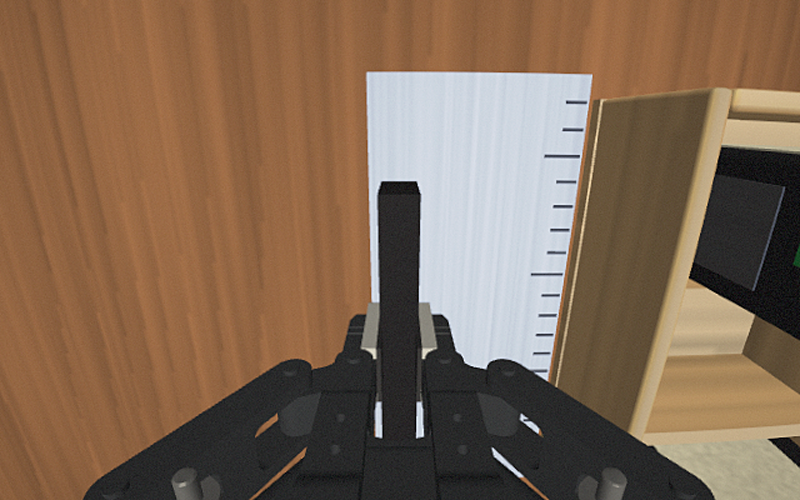

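The graduated edge (px ~(590,75) to (555,375) in the view) runs parallel to the crate face with a few mm gap. Closing slowly.

Request:
{"method": "step_arm", "body": {
  "moves": [
    [[0,0,0],[0,0.006,0],-1],
    [[0,0,0],[0,0.012,0],-1],
    [[0,0,0],[0,0.016,0],-1],
    [[0,0,0],[0,0.016,0],-1]
  ]
}}

```text
clock: 48.2
eef_pos: [429.8, -170.9, -25.7]
tcp_rot: [3.141, 0.0, 1.572]
contact_force: [-0.0, -0.5, -2.0]
opening: 0.14
grasp_force: 98.1
```

Request:
{"method": "step_arm", "body": {
  "moves": [
    [[0,0,0],[0,0.005,0],-1],
    [[0,0,0],[0,0.005,0],-1]
  ]
}}

```text
clock: 48.4
eef_pos: [430.8, -170.9, -25.7]
tcp_rot: [3.141, 0.0, 1.572]
contact_force: [-0.0, 0.0, -2.0]
opening: 0.139
grasp_force: 98.1
```

Request:
{"method": "step_arm", "body": {
  "moves": [
    [[0,0,0],[0,0.005,0],-1],
    [[0,0,0],[0,0.005,0],-1]
  ]
}}

```text
clock: 48.6
eef_pos: [431.7, -170.8, -25.7]
tcp_rot: [-3.142, -0.0, 1.572]
contact_force: [0.1, 0.1, -1.7]
opening: 0.145
grasp_force: 98.1
```

Request:
{"method": "step_arm", "body": {
  "moves": [
    [[0,0,0],[0,0.004,0],-1],
    [[0,0,0],[0,0.004,0],-1]
  ]
}}

```text
clock: 48.8
eef_pos: [431.7, -170.7, -25.8]
tcp_rot: [-3.14, -0.0, 1.572]
contact_force: [-3.1, -0.5, -2.1]
opening: 0.137
grasp_force: 98.5
```

Contact at 3 N. Set it fully on the worktop, nudge lightly, then open.

Request:
{"method": "step_arm", "body": {
  "moves": [
    [[0,0,0],[0,0.003,0.003],-1],
    [[0,0,0],[0,0.003,0.005],-1],
    [[0,0,0],[0,0.003,0.005],-1]
  ]
}}

```text
clock: 49.1
eef_pos: [431.7, -170.6, -26.1]
tcp_rot: [-3.139, -0.0, 1.572]
contact_force: [-9.2, -0.4, 18.3]
opening: 0.141
grasp_force: 101.3
```

Request:
{"method": "step_arm", "body": {
  "moves": [
    [[0,0,0],[0,-0.001,-0.003],-1],
    [[0,0,0],[0,-0.001,-0.003],-1]
  ]
}}

```text
clock: 49.3
eef_pos: [431.7, -170.6, -26.0]
tcp_rot: [-3.14, -0.0, 1.572]
contact_force: [-6.2, -1.2, 6.6]
opening: 0.141
grasp_force: 99.5
```

Request:
{"method": "step_arm", "body": {
  "moves": [
    [[0,0,0],[0,0,0],-0.6],
    [[0,0,0],[0,0,0],-0.4],
    [[0,0,0],[0,0,0],-0.3],
    [[0,0,0],[0,0,0],-0.3],
    [[0,0,0],[0,0,-0.1],-0.3],
    [[0,0,0],[0,0,-0.3],-0.3],
    [[0,0,0],[0,0,-0.55],-0.3],
    [[0,0,0],[0,0,-0.55],-0.3]
  ]
}}

```text
clock: 50.1
eef_pos: [436.8, -172.4, 89.3]
tcp_rot: [3.133, 0.004, 1.572]
contact_force: [1.2, 0.1, -0.2]
opening: 0.352
grasp_force: 0.0
```

```bash
python3 - <<'E'
from fit import *
plan()
w=snap('wrist','end.png'); cal=imaging.calibration('wrist')
v=(cal,w); print(fit_se(v,(461.5,-171,0),8))
cv2.imwrite('pics/endv.png',cv2.resize(w,(800,500),interpolation=cv2.INTER_CUBIC)[:,:,::-1])
E
```

```text
t 50.1 at [ 436.8 -172.4   89.3] rpy [3.133 0.004 1.572] F [ 1.2  0.1 -0.2] open 0.352 grip 0.0
(array([ 459.809, -170.53 ,    0.   ]), np.float64(0.028))
```

View pics/endv.png

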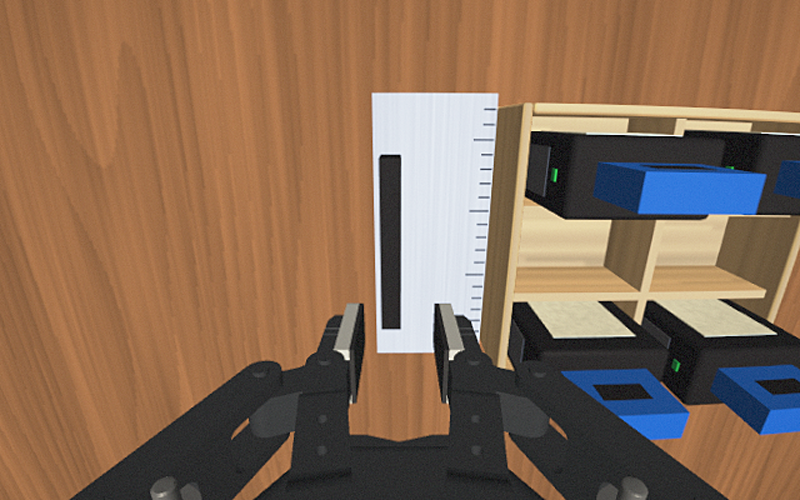

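The straightedge lies flush along the crate's front face with no visible gap (its edge at px ~(498,95) to (480,350)). It is centred within a millimetre or so, and all four drives stand in their own cells.

```bash
python3 -c "
from h import *
print(r.sign_off())"
```

```text
the job is handed in; nothing more can be done
None
```

I pressed the eject button fully down with its drive still in the cradle, stood all four drives in their own crate cells, laid the straightedge flush and centred on the crate's front face, and handed the job in at about 50 s; no verdict came back.

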